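# Tip a pile of coasters into their lipped caddy

## Task

Put the three coasters away in their caddy, which is clamped somewhere along its rail: pick them up together as one squared pile, tip the pile in with its lower end going under the metal lip first, and leave all three lying flat on the caddy's floor in the same order, between the lipped end and the low end wall. Work gently - do not force them against the caddy - and leave the mug, the timer and the bowl where they stand.

Things in the scene. Friction and masses are not known exactly. Their poses are not given: they have to be found in the camera images.
- coaster_bottom_center (a point): Lowest of the pile of three coasters, which at the start lies squared and flat on the worktop (24 mm high in all): rectangular coaster, dark wood on a cork foot, 100 (own x) x 62 (own y) x 8 mm (z), about 70 g, rigid. The point is its centre, half-way up; own z is up.
- coaster_middle_center (a point): Middle coaster of the pile: rectangular coaster, dark wood on a cork foot, 100 (own x) x 62 (own y) x 8 mm (z), about 70 g, rigid. The point is its centre, half-way up; own z is up.
- coaster_top_center (a point): Top coaster of the pile: rectangular coaster, dark wood on a cork foot, 100 (own x) x 62 (own y) x 8 mm (z), about 70 g, rigid. The point is its centre, half-way up; own z is up.
- rail: Dark wooden rail board fixed to the worktop, 190 (x) x 46 (y) x 8 mm, origin at the centre of its underside. On it an open-topped pale wooden coaster caddy, 116 (x) x 78 mm (y) outside, is clamped hard with its middle anywhere from -14 to +14 mm along the rail's x (place not given: see or feel it; pushing does not shift it). -x is the caddy's lipped end, +x its low end.
- rail_mid (a point): Point on the rail's middle line at the height of the caddy's inner floor, 16 mm above the worktop; axes as the rail. Inside, the caddy is 103.5 mm long and 66 mm wide, walls 6 mm. Lipped end: wall with a dark metal lip that overhangs the inside by 8 mm over the full width, underside 28 mm, top 33 mm above the inner floor. Low end: wall 12 mm above the inner floor.
- rail_low_end (a point): Middle of the rail's top edge at its +x end (nearest the caddy's low end), 95 mm from rail_mid along x and 8 mm below it. Caddy's side walls: only 18 mm long at the four inner corners (28 mm high at the lipped end, 12 mm at the low end); between, the long sides are open over 67 mm and the floor is 50 mm wide, so fingers on the pile's long sides can pass down beside it.
- mug_2: White mug, bystander, 83 x 116 x 94 mm, loose; origin at the centre of its underside.
- timer: Red and white kitchen timer, bystander, 64 x 65 x 58 mm, loose; origin at the centre of its underside.
- bowl_1: Small white bowl, bystander, 114 x 116 x 51 mm, loose; origin at the centre of its underside.
Things that resemble listed ones, but are neither listed nor needed, are in the scene too. What is shaped like the part that bears coaster_top_center but green is not meant.

How it is judged:
By the outcome, as a careful person would: the job done as asked, in the order asked, and still so for the second after the job is handed in, with the robot touching nothing.
It also fails if it takes over 58 s, if anything falls off the work surface, if the arm or the gripper's body presses on something with over 40 N, if the wrist force passes 120 N, or if a joint passes its speed limit or range.

## Robot

A 6-joint arm with a two-finger parallel gripper is mounted at the origin on a cart in front of the work surface, level with it; the furniture and walls round the work are solid. World frame = base frame: x ahead of the robot, y to its left, z up, the work surface at z = 0. Lengths are in m, angles in rad, forces in N, time in s.
With the tool pointing down it reaches from about 0.375 to 0.9 m from the base axis. Payload 3.1 kg.
Tool frame: the origin (TCP) lies between the finger pads; the fingertips stand tips_ahead ahead of it and the grasp point (between the pads) lies 11 mm behind it (tips_ahead is the distance from the TCP to the fingertips, in m); x points along the fingers, z is the direction in which the jaws open and shut, and the axes are right-handed (so a half turn about x gives the same grasp; the last joint's range is limited). The gripper opens to 85 mm and grips with 20 to 120 N. Pads are 22 mm wide; open, the fingers measure 114 mm over their backs; the gripper's body (76 mm by 85 mm) begins 54 mm behind the grasp point. The pads swing forward as they close: fully open they stand 13 mm farther back than shut.
Start: joints at [0.926, 0.527, 1.433, -0, 1.181, -0.178], TCP at [0.281, 0.558, 0.239] pointing down, gripper open.
Joint ranges: [-3.08, 3.08], [-0.75, 2.2], [0.22, 2.44], [-1.43, 4.57], [0, 2.65], [-2.85, 2.85]. Speed limits (rad/s): [2.79, 2.79, 3.14, 3.14, 3.14, 3.14].

## Interface

Orientations are given as [roll, pitch, yaw] about the fixed x, y, z axes, in that order (R = Rz(yaw) Ry(pitch) Rx(roll)).
In Python, from station import get_obs, grab_frame, calibration, job_done, tips_ahead gives the robot as it stands.
- The arm moves only by the tool move_arm, never from a script. Its argument "steps" is text: rows parted by semicolons, each of 5 numbers parted by spaces: the finger opening in mm, from 0 to 85.4, then the shift along the world's x, y, z in units of 50 mm (1.0 is 50 mm), then the turn about the world's z in rad. A call has exactly 5 rows; each row shifts and turns the commanded pose from where the row before left it; what a row does not reach is not made up. A row lasts 1/10 s, in which the tool goes at most 50 mm and 8.59 degrees, less where a joint would pass 70% of its speed; a pose out of reach is approached as far as the arm can. A call is refused whole if a number of a shift passes 1 or a number of a turn 0.15, either way. A call with a gripper value outside its range is refused whole. The fingers move at their own pace and stop on an object; the grip force is fixed at half the most. Time passes only in rows, so rows that do not move let the fingers close, or fill a call up. It gives the time, the measured TCP pose, the force and the opening at its end, in the units of the state.
- get_obs(): the state, without advancing time (a new reading comes with each control period).
- grab_frame(name): name is "scene" or "top"; returns (picture, depth): 400x640x3 uint8, blue, green, red; 400x640 float32, m along the optical axis (not along the pixel's ray), 0 where there is no reading.
- calibration(name): a dict with "fx", "fy", "cx", "cy" (pixels), "extrinsics" (4x4, takes a point from camera to world coordinates). Camera axes: x right, y down, z forward; pixel columns grow to the right and rows downward; lengths in m; the calibration is good to about 2 mm. A picture is of the moment at which its call begins. calibration takes no time and is no camera call.
- job_done(): hands the job in, once; it reports no verdict.
The state is a dict: "time": time; "q": joint angles; "dq": joint speeds; "tau": joint torques, N m; "position": TCP position; "tcp_rot": TCP orientation; "force": force on the tool from outside, world axes, zero at the start; "moment": the same for the moment, N m; "opening": finger opening in m.
Only numpy, scipy, OpenCV 4.12 (cv2) and the standard library are available. Lean on these libraries where they do the work, as an engineer would, in place of code of your own. Each camera call takes 0.05 s, during which the arm holds its last target.

## Working session

There is one attempt and no reset: what is moved stays moved. The work goes in short steps, Python scripts to look and compute and a tool call to move; the robot and the scene stay as the last step left them, time stands still between calls to the robot, and variables do not carry over. Pictures are saved under pics/ and viewed, and the job is handed in when it is done.

Besides the shell and the picture viewer there is one more tool, called after ">>>" in YAML: its name, and indented under it one key for each argument. move_arm: Moves the arm, as the interface text tells. Its arguments: {"type":"object","properties":{"steps":{"type":"string"}},"required":["steps"]}

```bash
mkdir -p pics; ls; python3 - <<'E'
from station import *
import cv2,numpy as np
o=get_obs(); print({k:np.round(v,4).tolist() for k,v in o.items()}); print(tips_ahead if not callable(tips_ahead) else tips_ahead())
for n in("scene","top"):
    p,d=grab_frame(n); cv2.imwrite(f"pics/{n}0.png",p); np.save(f"pics/{n}0.npy",d)
    c=calibration(n); print(n,c)
E
```

```text
pics
{'time': 0.0, 'q': [0.9265, 0.5285, 1.4339, 0.0, 1.1814, -0.1785], 'dq': [-0.0013, -0.0007, 0.0006, 0.0003, 0.0012, 0.0003], 'tau': [0.0011, -44.235, -17.8031, -0.0002, 0.0083, 0.0], 'position': [0.2803, 0.5578, 0.2383], 'tcp_rot': [2.9581, 1.5686, -2.2201], 'force': [-0.6005, -0.4004, -0.119], 'moment': [-0.0147, 0.04, 0.0092], 'opening': 0.0853}
0.008
scene {'fx': 429.2071649830101, 'fy': 429.2071649830101, 'cx': 330.5777191061284, 'cy': 198.8823294988033, 'extrinsics': array([[ 0.74457503, -0.50242351,  0.43952091,  0.07177531],
       [-0.66745806, -0.57057591,  0.47847975, -0.59738631],
       [ 0.01038057, -0.64962585, -0.7601832 ,  0.93149531],
       [ 0.        ,  0.        ,  0.        ,  1.        ]])}
top {'fx': 488.7532715123764, 'fy': 488.7532715123764, 'cx': 320.17072452719196, 'cy': 200.17238216003855, 'extrinsics': array([[-0.0220209 , -0.98002571,  0.19764789,  0.26030734],
       [-0.99970386,  0.01953709, -0.01450825, -0.01385947],
       [ 0.010357  , -0.19790884, -0.98016571,  1.70055215],
       [ 0.        ,  0.        ,  0.        ,  1.        ]])}
```

View pics/scene0.png

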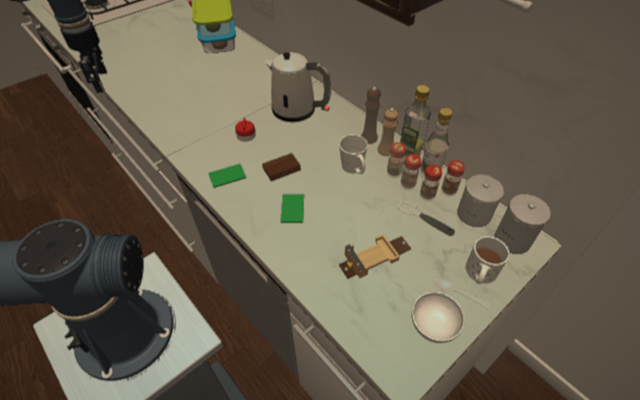

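View pics/top0.png

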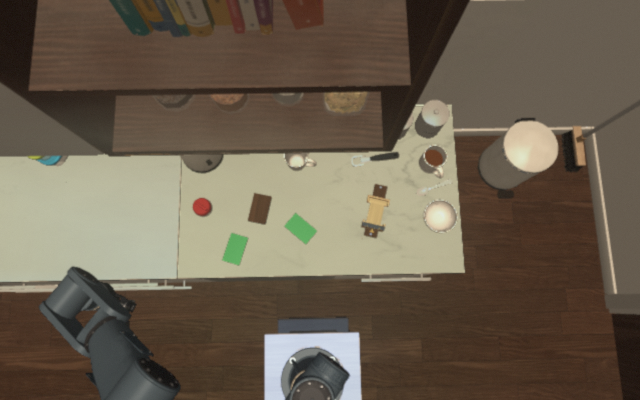

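```bash
python3 - <<'E'
import cv2,numpy as np
s=cv2.imread("pics/scene0.png");t=cv2.imread("pics/top0.png")
f=lambda im,x,y,w,h,k:cv2.resize(im[y:y+h,x:x+w],None,fx=k,fy=k,interpolation=cv2.INTER_CUBIC)
a=np.vstack([np.hstack([f(s,335,225,80,60,5),f(s,250,145,80,60,5)]),np.hstack([f(t,345,180,80,60,5),f(t,230,180,80,60,5)])])
cv2.imwrite("pics/z0.png",a)
E
```

```text
(no output)
```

View pics/z0.png

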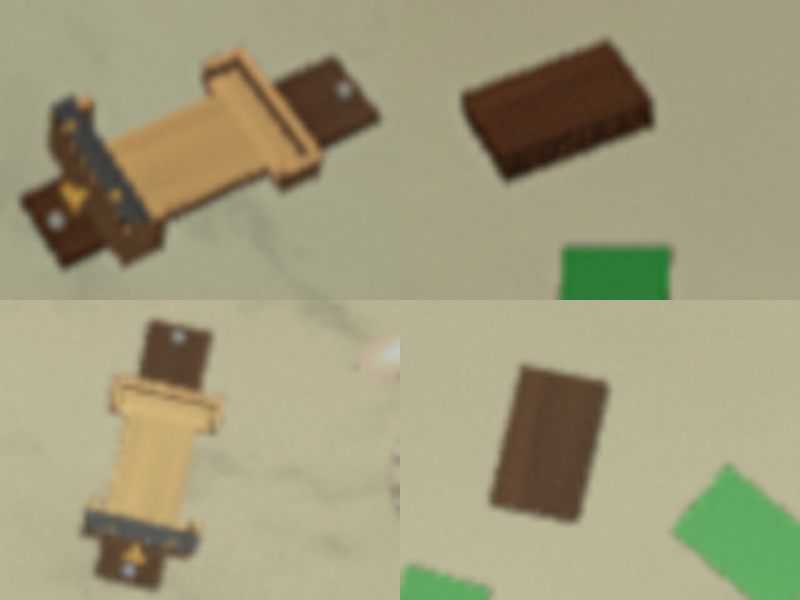

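```bash
cat > h.py <<'E'
import cv2,numpy as np
from station import *
def ray(n,uv,z):
    c=calibration(n);E=c["extrinsics"];uv=np.atleast_2d(uv).astype(float)
    d=np.c_[(uv[:,0]-c["cx"])/c["fx"],(uv[:,1]-c["cy"])/c["fy"],np.ones(len(uv))]@E[:3,:3].T
    o=E[:3,3];z=np.broadcast_to(z,len(uv));return o+d*((z-o[2])/d[:,2])[:,None]
def proj(n,P):
    c=calibration(n);E=c["extrinsics"];p=(np.atleast_2d(P)-E[:3,3])@E[:3,:3]
    return np.c_[p[:,0]/p[:,2]*c["fx"]+c["cx"],p[:,1]/p[:,2]*c["fy"]+c["cy"]]
def blobs(im,x,y,w,h,maskf,k=8):
    a=cv2.resize(im[y:y+h,x:x+w],None,fx=k,fy=k,interpolation=cv2.INTER_CUBIC)
    m=maskf(a).astype(np.uint8)*255
    cs,_=cv2.findContours(m,cv2.RETR_EXTERNAL,cv2.CHAIN_APPROX_NONE)
    f=lambda c:(c.reshape(-1,2)+.5)/k-.5+[x,y]
    return [f(c) for c in sorted(cs,key=cv2.contourArea,reverse=True)],m
def quad(c):
    """4 line-fitted corners of a contour"""
    r=cv2.convexHull(c.astype(np.float32))
    q=cv2.approxPolyN(r,4,ensure_convex=True).reshape(-1,2) if hasattr(cv2,"approxPolyN") else cv2.boxPoints(cv2.minAreaRect(r))
    L=[]
    for i in range(4):
        a,b=q[i],q[(i+1)%4];d=b-a;l=np.linalg.norm(d);d=d/l;n=np.array([-d[1],d[0]])
        s=(c-a)@d;e=(c-a)@n;p=c[(s>.15*l)&(s<.85*l)&(abs(e)<1.5)]
        vx,vy,x0,y0=cv2.fitLine(p.astype(np.float32),cv2.DIST_HUBER,0,.01,.01).ravel();L.append((vx,vy,x0,y0))
    out=[]
    for i in range(4):
        a=L[i-1];b=L[i];A=np.array([[a[0],-b[0]],[a[1],-b[1]]]);t=np.linalg.solve(A,[b[2]-a[2],b[3]-a[3]])
        out.append([a[2]+t[0]*a[0],a[3]+t[0]*a[1]])
    return np.array(out)
def edges(P): return [(round(float(np.linalg.norm(P[(i+1)%4]-P[i]))*1000,1),round(float(np.arctan2(*(P[(i+1)%4]-P[i])[1::-1])),3)) for i in range(4)]
E
python3 - <<'E'
from h import *
s=cv2.imread("pics/scene0.png");t=cv2.imread("pics/top0.png")
for im,(x,y) in((s,(310,190)),(t,(280,190)),):print(im[y,x])
print("pile",s[165,280],t[208,260],"rail",t[190,380],t[234,372],s[250,405],"caddy",t[208,376],s[255,375],"lip",t[226,374],s[258,352])
# top: pile
g=lambda a:a.mean(2)
cs,m=blobs(t,240,185,40,50,lambda a:g(a)<120)
q=quad(cs[0]);P=ray("top",q,.024);print("top pile",q.round(1).tolist(),P[:,:2].round(4).tolist(),P.mean(0)[:2],edges(P[:,:2]))
cs,m=blobs(s,255,145,55,45,lambda a:g(a)<105)
c=cs[0];h=cv2.approxPolyDP(c.astype(np.float32),1.5,True).reshape(-1,2);print(h.round(1).tolist())
print(ray("scene",h,.024)[:,:2].round(4).tolist());print(ray("scene",h,.0)[:,:2].round(4).tolist())
E
```

```text
[131 160 164]
[147 177 182]
pile [25 43 73] [49 69 90] rail [47 66 88] [70 81 96] [33 50 72] caddy [116 171 199] [ 89 140 177] lip [85 90 87] [50 65 82]
top pile [[271.6000061035156, 196.10000610351562], [265.1000061035156, 224.3000030517578], [247.1999969482422, 220.5], [253.89999389648438, 192.60000610351562]] [[0.6161, 0.131], [0.5169, 0.1539], [0.5316, 0.2157], [0.63, 0.1931]] [0.5736504  0.17344657] [(101.8, 2.914), (63.5, 1.338), (101.0, -0.226), (63.7, -1.79)]
[[291.3999938964844, 152.89999389648438], [262.1000061035156, 163.3000030517578], [262.70001220703125, 168.39999389648438], [270.6000061035156, 180.8000030517578], [300.20001220703125, 169.8000030517578], [299.8999938964844, 164.39999389648438]]
[[0.63, 0.1905], [0.5362, 0.2131], [0.5249, 0.1945], [0.5124, 0.139], [0.6045, 0.117], [0.6181, 0.1349]]
[[0.6447, 0.2113], [0.5484, 0.2345], [0.5369, 0.2154], [0.5241, 0.1585], [0.6186, 0.1359], [0.6325, 0.1542]]
```

```bash
python3 - <<'E'
from h import *
s=cv2.imread("pics/scene0.png");t=cv2.imread("pics/top0.png")
g=lambda a:a.mean(2)
sat=lambda a:(a[...,2].astype(int)-a[...,0])
# full outline of rail+caddy
for n,im,box,th in(("top",t,(350,178,50,65),None),("scene",s,(330,228,90,55),None)):
    x,y,w,h=box
    bg=np.median(im[y:y+h,x:x+w].reshape(-1,3),0);print(n,bg)
    for nm,f in(("dark",lambda a:g(a)<105 if n=="top" else g(a)<85),("pale",lambda a:sat(a)>55)):
        cs,m=blobs(im,x,y,w,h,f)
        cv2.imwrite(f"pics/m_{n}_{nm}.png",m)
        for c in cs[:3]:
            if cv2.contourArea(c.astype(np.float32))<8:continue
            print(n,nm,cv2.contourArea(c.astype(np.float32)),cv2.approxPolyDP(c.astype(np.float32),1.2,True).reshape(-1,2).round(1).tolist())
a=[cv2.copyMakeBorder(cv2.resize(cv2.imread(f"pics/m_{n}_{k}.png"),None,fx=.5,fy=.5),0,10,0,10,cv2.BORDER_CONSTANT,value=(0,0,255)) for n,k in(("top","dark"),("top","pale"),("scene","dark"),("scene","pale"))]
H=max(i.shape[0] for i in a);W=max(i.shape[1] for i in a)
a=[cv2.copyMakeBorder(i,0,H-i.shape[0],0,W-i.shape[1],cv2.BORDER_CONSTANT) for i in a]
cv2.imwrite("pics/m0.png",np.vstack([np.hstack(a[:2]),np.hstack(a[2:])]))
E
```

```text
top [147. 178. 185.]
top dark 200.5 [[361.20001220703125, 225.39999389648438], [364.70001220703125, 228.10000610351562], [364.20001220703125, 234.60000610351562], [374.6000061035156, 237.1999969482422], [377.3999938964844, 231.10000610351562], [381.8999938964844, 230.6999969482422], [383.70001220703125, 227.8000030517578], [382.79998779296875, 225.60000610351562], [362.1000061035156, 222.1999969482422]]
top dark 133.765625 [[375.1000061035156, 184.10000610351562], [372.70001220703125, 194.6999969482422], [383.8999938964844, 197.39999389648438], [386.29998779296875, 186.60000610351562], [380.3999938964844, 185.1999969482422], [381.6000061035156, 186.89999389648438], [380.20001220703125, 188.10000610351562], [379.8999938964844, 185.10000610351562]]
top pale 466.9375 [[368.29998779296875, 194.39999389648438], [366.6000061035156, 199.10000610351562], [369.6000061035156, 203.10000610351562], [365.8999938964844, 219.8000030517578], [363.1000061035156, 219.10000610351562], [362.3999938964844, 220.39999389648438], [381.79998779296875, 224.89999389648438], [380.20001220703125, 222.39999389648
[... 1507 characters left out ...]
233.8000030517578], [375.70001220703125, 237.60000610351562], [381.79998779296875, 236.6999969482422], [384.3999938964844, 240.8000030517578], [382.1000061035156, 238.1999969482422], [376.20001220703125, 240.1999969482422], [375.6000061035156, 244.10000610351562], [355.8999938964844, 253.10000610351562], [365.20001220703125, 268.79998779296875], [386.8999938964844, 258.79998779296875], [390.20001220703125, 260.79998779296875], [398.3999938964844, 256.70001220703125], [397.70001220703125, 252.1999969482422]]
scene pale 31.0546875 [[347.70001220703125, 260.3999938964844], [346.20001220703125, 263.79998779296875], [349.8999938964844, 267.79998779296875], [352.70001220703125, 262.8999938964844]]
```

View pics/m0.png

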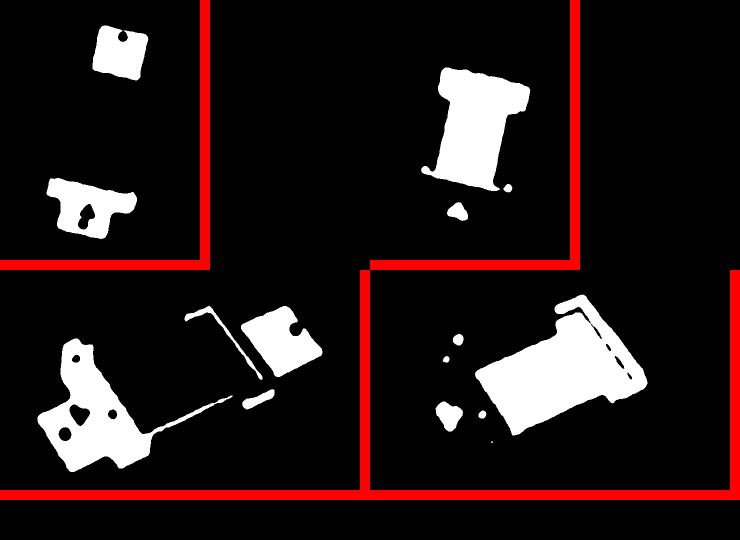

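```bash
cat > m.py <<'E'
from h import *
def lf(c,a,b,w=1.2,lo=.12,hi=.88):
    a=np.array(a,float);b=np.array(b,float);d=b-a;l=np.linalg.norm(d);d/=l;n=np.array([-d[1],d[0]])
    s=(c-a)@d;e=(c-a)@n;k=(s>lo*l)&(s<hi*l)&(abs(e)<w);p=c[k]
    v=cv2.fitLine(p.astype(np.float32),cv2.DIST_HUBER,0,.01,.01).ravel()
    u=v[:2]*np.sign(v[:2]@d);o=v[2:]
    return np.array([o+u*((a-o)@u),o+u*((b-o)@u)])
g=lambda a:a.mean(2)
sat=lambda a:(a[...,2].astype(int)-a[...,0])
cfg={"top":dict(im="pics/top0.png",box=(350,178,50,65),dk=115,rail=[((375.1,184.1),(372.7,194.7)),((386.3,186.6),(383.9,197.4)),((364.7,228.5),(364.2,234.6)),((377,232),(374.6,237.2))],
  rend=[((375.1,184.1),(386.3,186.6)),((364.2,234.6),(374.6,237.2))],low=((368.3,194.4),(389.6,200.1)),lip=((366,221),(380,224.3))),
 "scene":dict(im="pics/scene0.png",box=(330,228,90,55),dk=90,rail=[((401.1,236.6),(389.8,241.4)),((410.1,248.3),(398.7,254.2)),((347.1,259.4),(338.9,265.3)),((355.6,274.1),(346.9,277.8))],
  rend=[((401.1,236.6),(410.1,248.3)),((338.9,265.3),(346.9,277.8))],low=((385,235),(398,252.5)),lip=((355.9,253.1),(365.2,268.8)))}
def run():
  R={}
  for n,c in cfg.items():
    im=cv2.imread(c["im"]);x,y,w,h=c["box"]
    D=np.vstack(blobs(im,x,y,w,h,lambda a:g(a)<c["dk"])[0]);L=np.vstack(blobs(im,x,y,w,h,lambda a:sat(a)>55)[0])
    sides=[ray(n,lf(D,*e),.008)[:,:2] for e in c["rail"]]
    ends=[ray(n,lf(D,*e),.008)[:,:2] for e in c["rend"]]
    low=ray(n,lf(L,*c["low"]),.028)[:,:2];lip=ray(n,lf(L,*c["lip"]),.049)[:,:2]
    mid=[(sides[0].mean(0)+sides[1].mean(0))/2,(sides[2].mean(0)+sides[3].mean(0))/2]
    # end line midpoints
    ax=ends[0].mean(0)-ends[1].mean(0);print(n,"len",np.linalg.norm(ax),"yaw ends",np.arctan2(ax[1],ax[0]),"centre",ends[0].mean(0)/2+ends[1].mean(0)/2)
    u=ax/np.linalg.norm(ax);v=np.array([-u[1],u[0]]);C=(ends[0].mean(0)+ends[1].mean(0))/2
    f=lambda p:np.c_[(p-C)@u,(p-C)@v]*1000
    for k,p in(("s0",sides[0]),("s1",sides[1]),("s2",sides[2]),("s3",sides[3]),("e+",ends[0]),("e-",ends[1]),("low58",low),("lip-43.75",lip)):print("  ",k,f(p).round(1).tolist())
run()
E
python3 m.py
```

```text
top len 0.18905365046467595 yaw ends -0.25977989403061663 centre [ 0.56142503 -0.23165629]
   s0 [[92.4, 23.1], [52.7, 21.9]]
   s1 [[93.1, -22.1], [52.7, -21.9]]
   s2 [[-71.9, 20.8], [-93.1, 21.8]]
   s3 [[-73.7, -24.1], [-93.5, -24.0]]
   e+ [[94.0, 20.4], [95.0, -20.4]]
   e- [[-95.0, 18.6], [-94.1, -18.6]]
   low58 [[47.3, 36.9], [47.1, -40.0]]
   lip-43.75 [[-55.0, 25.6], [-54.7, -23.4]]
scene len 0.18842322344344709 yaw ends -0.23915137901079908 centre [ 0.56224536 -0.23440441]
   s0 [[93.8, 21.6], [58.9, 22.7]]
   s1 [[92.9, -22.4], [56.8, -23.2]]
   s2 [[-67.6, 24.4], [-93.8, 23.8]]
   s3 [[-70.0, -21.4], [-94.2, -22.0]]
   e+ [[93.9, 20.7], [94.5, -20.7]]
   e- [[-94.2, 20.1], [-94.3, -20.1]]
   low58 [[46.7, 33.1], [48.3, -27.0]]
   lip-43.75 [[-55.1, 9.2], [-55.4, -39.0]]
```

```bash
cat >> h.py <<'E'
from scipy.spatial.transform import Rotation as Ro
def st():
    o=get_obs();M=Ro.from_euler("xyz",o["tcp_rot"]).as_matrix()
    jy=np.arctan2(M[1,2],M[0,2]);ly=(jy-np.pi/2+np.pi/2)%np.pi-np.pi/2  # long-axis yaw of a gripped pile
    print("t",round(o["time"],2),"pos",np.round(o["position"],4),"xaxis",M[:,0].round(4),"jawyaw",round(jy,4),"longyaw",round(ly,4),"F",np.round(o["force"],1),"M",np.round(o["moment"],2),"open",round(o["opening"]*1000,1),"q",np.round(o["q"],2))
    return o,ly
E
python3 - <<'E'
from h import *
import station
print(type(tips_ahead),tips_ahead, [k for k in dir(station) if k[0]!='_'])
o,ly=st()
for C in([.575,.174,.1],):print((np.array(C)-o["position"])/.05, -.227-ly)
E
```

```text
<class 'float'> 0.008 ['Unreachable', 'calibration', 'get_obs', 'grab_frame', 'job_done', 'tips_ahead']
t 0.1 pos [0.2803 0.5579 0.2384] xaxis [-0.0012 -0.0016 -1.    ] jawyaw 1.105 longyaw -0.4658 F [-0.2  0.3 -0.5] M [ 0.08 -0.   -0.  ] open 85.6 q [ 0.93  0.53  1.43  0.    1.18 -0.18]
[ 5.89379985 -7.67846698 -2.76837503] 0.2387879566461147
```

>>> move_arm:
  steps: "75 0.5 -0.6 0 0.02; 75 0.59 -0.77 0 0.03; 75 0.59 -0.77 0 0.03; 75 0.59 -0.77 0 0.03; 75 0.59 -0.77 0 0.03"

```text
time: 0.6
position: [0.4242, 0.3727, 0.239]
tcp_rot: [2.463, 1.57, -2.573]
force: [1.1, 0.6, -0.2]
opening: 0.0751
```

>>> move_arm:
  steps: "75 0.59 -0.77 0 0.03; 75 0.59 -0.77 -0.2 0.03; 75 0.59 -0.77 -0.3 0.03; 75 0.59 -0.77 -0.3 0.01; 75 0.59 -0.77 -0.4 0"

```text
time: 1.1
position: [0.5702, 0.1831, 0.1804]
tcp_rot: [-1.179, 1.57, 0.166]
force: [1.5, 1.0, 0.2]
opening: 0.0751
```

>>> move_arm:
  steps: "75 0.09 -0.15 -0.6 0; 75 0 0 -0.6 0; 75 0 0 0 0; 75 0 0 0 0; 75 0 0 0 0"

```text
time: 1.6
position: [0.5742, 0.178, 0.1222]
tcp_rot: [-1.214, 1.568, 0.132]
force: [0.5, 0.4, 0.3]
opening: 0.0749
```

```bash
python3 - <<'E'
from h import *
o,ly=st()
for C in([.575,.174,.012],):print((np.array(C)-o["position"])/.05, -.227-ly)
s=grab_frame("scene")[0];t=grab_frame("top")[0]
f=lambda im,x,y,w,h,k:cv2.resize(im[y:y+h,x:x+w],None,fx=k,fy=k,interpolation=cv2.INTER_CUBIC)
cv2.imwrite("pics/z1.png",np.hstack([f(s,230,90,100,110,4),f(t,215,160,100,110,4)]))
E
```

```text
t 1.6 pos [0.5742 0.178  0.1222] xaxis [ 2.6e-03  3.0e-04 -1.0e+00] jawyaw 1.3459 longyaw -0.2249 F [0.5 0.4 0.3] M [-0.02 -0.03 -0.02] open 74.9 q [ 0.11  0.65  1.6   0.    0.9  -1.23]
[ 0.01518055 -0.08051535 -2.203275  ] -0.0020723820806315685
```

View pics/z1.png

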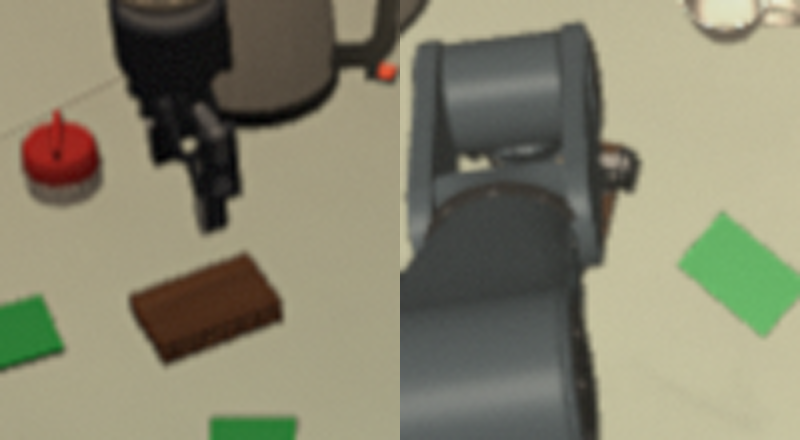

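>>> move_arm:
  steps: "75 0.02 -0.08 -0.5 0; 75 0 0 -0.5 0; 75 0 0 -0.4 0; 75 0 0 -0.3 0; 75 0 0 -0.2 0"

```text
time: 2.2
position: [0.5746, 0.1737, 0.0255]
tcp_rot: [-1.229, 1.57, 0.116]
force: [-0.0, 0.5, 0.5]
opening: 0.075
```

>>> move_arm:
  steps: "75 0 0 -0.05 0; 75 0 0 0 0; 75 0 0 0 0; 75 0 0 0 0; 75 0 0 0 0"

```text
time: 2.7
position: [0.5748, 0.1734, 0.0239]
tcp_rot: [-1.242, 1.57, 0.103]
force: [-0.5, -0.3, 0.1]
opening: 0.0745
```

```bash
python3 - <<'E'
from h import *
o,ly=st()
s=grab_frame("scene")[0]
f=lambda im,x,y,w,h,k:cv2.resize(im[y:y+h,x:x+w],None,fx=k,fy=k,interpolation=cv2.INTER_CUBIC)
cv2.imwrite("pics/z2.png",f(s,230,110,90,85,7))
E
```

```text
t 2.7 pos [0.5748 0.1734 0.0239] xaxis [ 1.2e-03  1.0e-04 -1.0e+00] jawyaw 1.345 longyaw -0.2258 F [-0.5 -0.3  0.1] M [ 0.06  0.04 -0.07] open 74.5 q [ 0.11  0.8   1.63 -0.    0.71 -1.24]
```

View pics/z2.png

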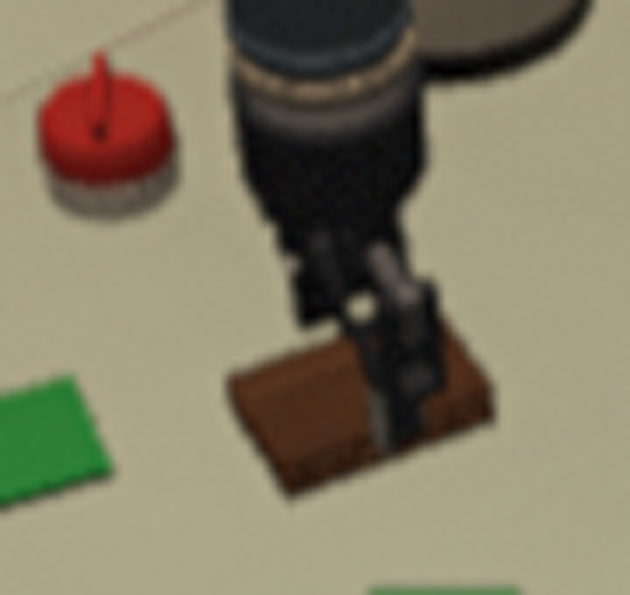

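>>> move_arm:
  steps: "75 0 0 -0.1 0; 75 0 0 -0.1 0; 75 0 0 -0.05 0; 75 0 0 0 0; 75 0 0 0 0"

```text
time: 3.25
position: [0.5743, 0.1734, 0.0104]
tcp_rot: [1.885, 1.57, -3.053]
force: [-0.4, 0.2, 1.1]
opening: 0.0753
```

```bash
python3 - <<'E'
from h import *
o,ly=st()
s=grab_frame("scene")[0]
f=lambda im,x,y,w,h,k:cv2.resize(im[y:y+h,x:x+w],None,fx=k,fy=k,interpolation=cv2.INTER_CUBIC)
cv2.imwrite("pics/z3.png",f(s,250,130,60,60,10))
E
```

```text
t 3.25 pos [0.5743 0.1734 0.0104] xaxis [-5.e-04 -0.e+00 -1.e+00] jawyaw 1.345 longyaw -0.2258 F [-0.4  0.2  1.1] M [ 0.02  0.06 -0.01] open 75.3 q [ 0.11  0.82  1.64  0.    0.68 -1.24]
```

View pics/z3.png

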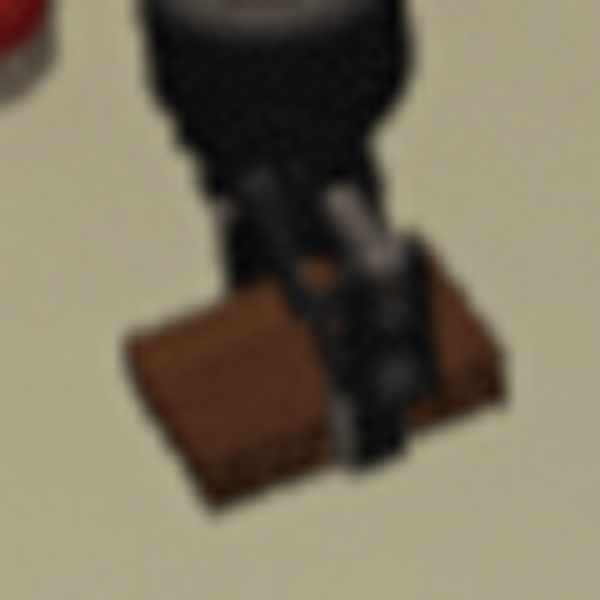

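```bash
python3 - <<'E'
from h import *
o,ly=st()
j=np.array([np.cos(1.345),np.sin(1.345)]);l=np.array([j[1],-j[0]])
for z in(0,.005,.01):
  print(z,[proj("scene",[*(o["position"][:2]-d*j+a*l),z]).round(1).tolist() for d in(.0375,.052) for a in(-.011,.011)])
E
```

```text
t 3.3 pos [0.5744 0.1734 0.0106] xaxis [-1.e-04 -0.e+00 -1.e+00] jawyaw 1.345 longyaw -0.2258 F [-0.5 -0.2 -0.2] M [0.03 0.01 0.08] open 75.3 q [ 0.11  0.82  1.64 -0.    0.68 -1.24]
0 [[[282.9, 179.3]], [[289.6, 176.7]], [[285.0, 182.4]], [[291.7, 179.8]]]
0.005 [[[282.8, 178.1]], [[289.5, 175.6]], [[284.9, 181.3]], [[291.6, 178.7]]]
0.01 [[[282.7, 177.0]], [[289.4, 174.4]], [[284.8, 180.1]], [[291.5, 177.5]]]
```

>>> move_arm:
  steps: "70 0 0 0 0; 66 0 0 0 0; 63 0 0 0 0; 60 0 0 0 0; 58 0 0 0 0"

```text
time: 3.8
position: [0.5749, 0.1738, 0.0115]
tcp_rot: [-0.955, 1.569, 0.39]
force: [-0.4, 1.4, 5.1]
opening: 0.0604
```

```bash
python3 - <<'E'
from h import *
o,ly=st()
s=grab_frame("scene")[0]
f=lambda im,x,y,w,h,k:cv2.resize(im[y:y+h,x:x+w],None,fx=k,fy=k,interpolation=cv2.INTER_CUBIC)
cv2.imwrite("pics/z4.png",f(s,250,130,60,60,10))
j=np.array([np.cos(1.345),np.sin(1.345)]);l=np.array([j[1],-j[0]])
for z in(0,.005,.01):
  print(z,[proj("scene",[*(o["position"][:2]-d*j+a*l),z]).round(1).tolist() for d in(.031,.044) for a in(-.011,.011)])
E
```

```text
t 3.8 pos [0.5749 0.1738 0.0115] xaxis [ 1.4e-03  6.0e-04 -1.0e+00] jawyaw 1.3448 longyaw -0.2259 F [-0.4  1.4  5.1] M [ 0.29  0.06 -0.01] open 60.4 q [ 0.11  0.82  1.64  0.    0.69 -1.24]
0 [[[282.0, 177.7]], [[288.7, 175.2]], [[283.9, 180.5]], [[290.6, 178.0]]]
0.005 [[[281.9, 176.6]], [[288.6, 174.0]], [[283.8, 179.4]], [[290.5, 176.8]]]
0.01 [[[281.8, 175.4]], [[288.5, 172.9]], [[283.6, 178.2]], [[290.4, 175.6]]]
```

View pics/z4.png

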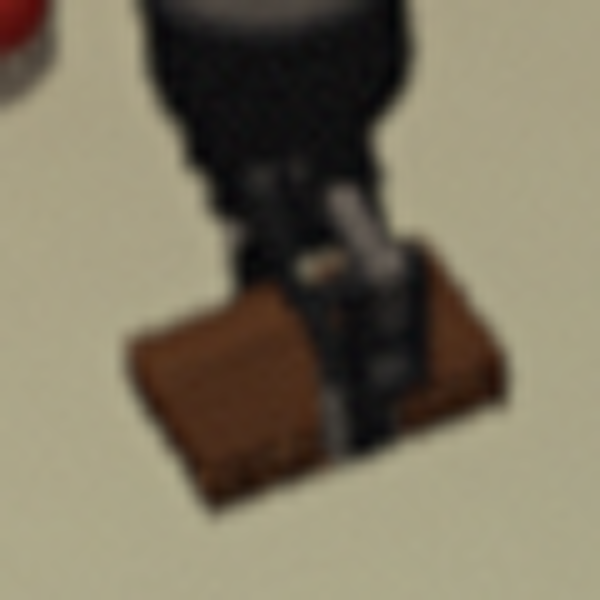

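>>> move_arm:
  steps: "66 0 0 0 0; 66 0 0 0 0; 66 0 0 -0.05 0; 66 0 0 -0.04 0; 66 0 0 0 0"

```text
time: 4.35
position: [0.5742, 0.1733, 0.0056]
tcp_rot: [1.801, 1.57, -3.137]
force: [-0.5, 1.1, -0.3]
opening: 0.0656
```

>>> move_arm:
  steps: "66 0 0 -0.04 0; 66 0 0 0 0; 64 0 0 0 0; 62 0 0 0 0; 60 0 0 0 0"

```text
time: 4.85
position: [0.5748, 0.1738, 0.0048]
tcp_rot: [-0.913, 1.57, 0.432]
force: [-0.9, 2.9, 3.6]
opening: 0.0616
```

>>> move_arm:
  steps: "58 0 0 0 0; 55 0 0 0 0; 55 0 0 0 0; 55 0 0 0 0; 55 0 0 0 0"

```text
time: 5.35
position: [0.5747, 0.1738, 0.0049]
tcp_rot: [-0.91, 1.57, 0.435]
force: [-0.5, 3.7, 6.0]
opening: 0.0606
```

```bash
python3 - <<'E'
from h import *
o,ly=st()
s=grab_frame("scene")[0]
f=lambda im,x,y,w,h,k:cv2.resize(im[y:y+h,x:x+w],None,fx=k,fy=k,interpolation=cv2.INTER_CUBIC)
cv2.imwrite("pics/z5.png",f(s,250,130,60,60,10))
E
```

```text
t 5.35 pos [0.5747 0.1738 0.0049] xaxis [ 1.1e-03  5.0e-04 -1.0e+00] jawyaw 1.3449 longyaw -0.2259 F [-0.5  3.7  6. ] M [0.47 0.11 0.02] open 60.6 q [ 0.11  0.83  1.64  0.    0.67 -1.24]
```

View pics/z5.png

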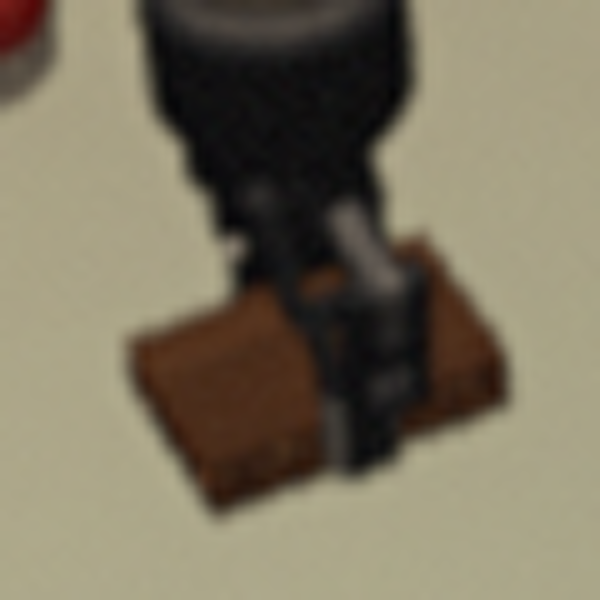

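>>> move_arm:
  steps: "55 0 0 0.1 0; 55 0 0 0.2 0; 55 0 0 0.4 0; 55 0 0 0.6 0; 55 0 0 0.7 0"

```text
time: 5.9
position: [0.5729, 0.1727, 0.1041]
tcp_rot: [2.041, 1.567, -2.897]
force: [-0.4, -0.5, -2.5]
opening: 0.0609
```

>>> move_arm:
  steps: "55 0 0 0.3 0; 55 0 0 0 0; 55 0 0 0 0; 55 0 0 0 0; 55 0 0 0 0"

```text
time: 6.4
position: [0.5733, 0.1731, 0.1177]
tcp_rot: [1.937, 1.567, -3.002]
force: [0.1, -0.1, -3.4]
opening: 0.0608
```

```bash
python3 - <<'E'
from h import *
o,ly=st()
s=grab_frame("scene")[0];t=grab_frame("top")[0]
cv2.imwrite("pics/s6.png",s);cv2.imwrite("pics/t6.png",t)
f=lambda im,x,y,w,h,k:cv2.resize(im[y:y+h,x:x+w],None,fx=k,fy=k,interpolation=cv2.INTER_CUBIC)
cv2.imwrite("pics/z6.png",np.hstack([f(s,240,100,65,75,8)]))
E
```

```text
t 6.4 pos [0.5733 0.1731 0.1177] xaxis [-3.3e-03 -5.0e-04 -1.0e+00] jawyaw 1.3449 longyaw -0.2259 F [ 0.1 -0.1 -3.4] M [ 0.03  0.04 -0.  ] open 60.8 q [ 0.11  0.65  1.6  -0.    0.89 -1.24]
```

View pics/z6.png

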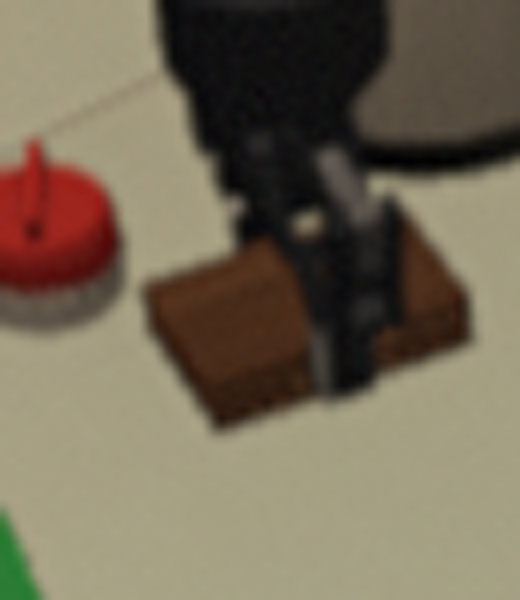

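>>> move_arm:
  steps: "55 0 -0.6 0 0; 55 -0.03 -0.9 0 0; 55 -0.03 -0.9 0 0; 55 -0.03 -0.9 0 0; 55 -0.03 -0.9 0 -0.01"

```text
time: 7.0
position: [0.568, -0.0381, 0.1187]
tcp_rot: [1.568, 1.57, 2.904]
force: [-0.0, 0.1, -2.0]
opening: 0.0609
```

>>> move_arm:
  steps: "55 -0.03 -0.9 0 -0.01; 55 -0.03 -0.9 0 0; 55 -0.03 -0.9 0 0; 55 -0.03 -0.8 0 0; 55 0 -0.3 0 0"

```text
time: 7.5
position: [0.5625, -0.2312, 0.1188]
tcp_rot: [-2.343, 1.569, -1.022]
force: [-0.6, -0.1, -1.6]
opening: 0.0608
```

>>> move_arm:
  steps: "55 0 0 -0.3 0; 55 0 0 -0.3 0; 55 0 0 0 0; 55 0 0 0 0; 55 0 0 0 0"

```text
time: 8.0
position: [0.5628, -0.2259, 0.0895]
tcp_rot: [-1.768, 1.57, -0.441]
force: [-1.2, 1.1, -2.5]
opening: 0.0609
```

```bash
python3 - <<'E'
from h import *
o,ly=st()
print((np.array([.5608,-.2329])-o["position"][:2])/.05,-.249-ly)
s=grab_frame("scene")[0];t=grab_frame("top")[0]
cv2.imwrite("pics/s7.png",s);cv2.imwrite("pics/t7.png",t)
f=lambda im,x,y,w,h,k:cv2.resize(im[y:y+h,x:x+w],None,fx=k,fy=k,interpolation=cv2.INTER_CUBIC)
cv2.imwrite("pics/z7.png",np.hstack([f(s,325,200,95,85,4.2),f(t,335,165,95,85,4.2)]))
E
```

```text
t 8.0 pos [ 0.5628 -0.2259  0.0895] xaxis [ 3.e-04 -1.e-04 -1.e+00] jawyaw 1.3263 longyaw -0.2445 F [-1.2  1.1 -2.5] M [-0.03 -0.02  0.01] open 60.9 q [-0.57  0.7   1.6   0.    0.84 -1.89]
[-0.03975603 -0.14033264] -0.004478833711137331
```

View pics/z7.png

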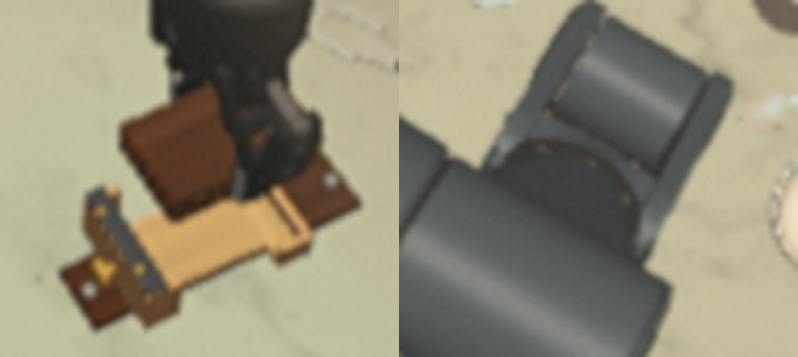

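```bash
python3 - <<'E'
from h import *
o,ly=st();s=cv2.imread("pics/s7.png")
f=lambda im,x,y,w,h,k:cv2.resize(im[y:y+h,x:x+w],None,fx=k,fy=k,interpolation=cv2.INTER_CUBIC)
cs,m=blobs(s,345,210,55,50,lambda a:(a.mean(2)<80))
a=f(s,345,210,55,50,14); cv2.imwrite("pics/z7b.png",a)
p=o["position"]
u=np.array([np.cos(ly),np.sin(ly)]);v=np.array([-u[1],u[0]])
for L in(-50,-46,-54):
  for w,z in((31,.0190),(31,-.005),(-31,.019),(-31,-.005)):
    q=proj("scene",[*(p[:2]+L/1000*u+w/1000*v),p[2]+z])[0]
    print(L,w,z,q.round(1),((q-[345,210]+.5)*14).round(0))
E
```

```text
t 8.1 pos [ 0.563  -0.2263  0.0898] xaxis [ 1.e-03 -6.e-04 -1.e+00] jawyaw 1.326 longyaw -0.2448 F [-0.   0.4 -1.7] M [-0.02  0.01 -0.01] open 60.7 q [-0.57  0.7   1.6   0.    0.84 -1.89]
-50 31 0.019 [351.9 229.3] [104. 278.]
-50 31 -0.005 [351.4 235.2] [ 97. 360.]
-50 -31 0.019 [365.3 248.6] [291. 548.]
-50 -31 -0.005 [364.6 254.4] [281. 629.]
-46 31 0.019 [353.4 228.7] [124. 269.]
-46 31 -0.005 [352.9 234.6] [117. 352.]
-46 -31 0.019 [366.8 248. ] [312. 539.]
-46 -31 -0.005 [366.  253.7] [301. 619.]
-54 31 0.019 [350.5 229.9] [ 83. 286.]
-54 31 -0.005 [350.  235.8] [ 77. 369.]
-54 -31 0.019 [363.8 249.3] [270. 558.]
-54 -31 -0.005 [363.1 255.1] [260. 638.]
```

View pics/z7b.png

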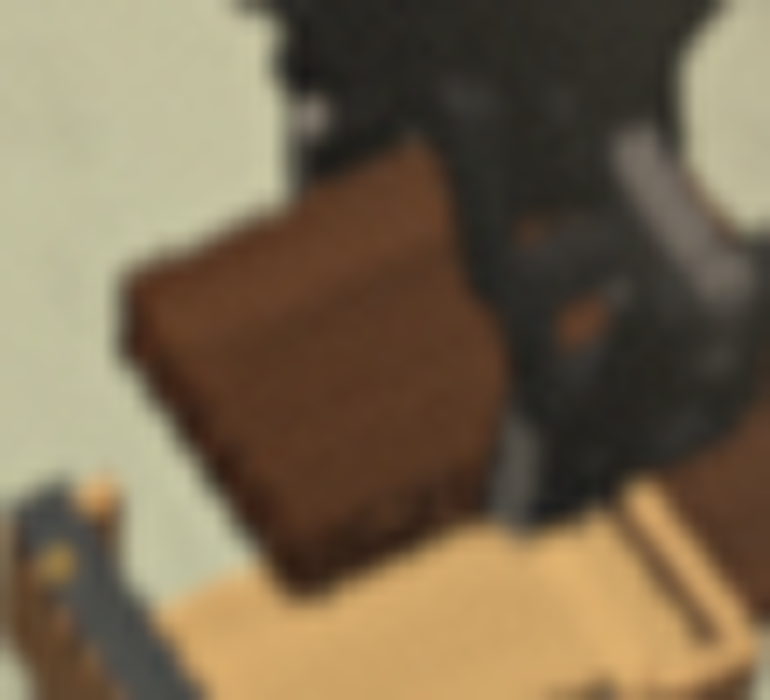

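```bash
cat > pm.py <<'E'
from m import lf
from h import *
def pilepos(img,box,far,near,left,ly,p,zt=.019,zb=-.005):
    """edges given in pixel; returns lateral/along offsets of pile relative to TCP in its own frame (mm)"""
    s=cv2.imread(img) if isinstance(img,str) else img
    D=np.vstack(blobs(s,*box,lambda a:a.mean(2)<90)[0][:1])
    u=np.array([np.cos(ly),np.sin(ly)]);v=np.array([-u[1],u[0]])
    f=lambda e,z:(lambda P:np.c_[(P-p[:2])@u,(P-p[:2])@v]*1000)(ray("scene",lf(D,*e),p[2]+z)[:,:2])
    print("far top edge (v=31)",f(far,zt).round(1).tolist());print("near bottom edge (v=-31)",f(near,zb).round(1).tolist());print("left bottom edge",f(left,zb).round(1).tolist())
E
sed -i 's/^run()/if __name__=="__main__":run()/' m.py
python3 - <<'E'
from pm import *
o,ly=st();k=lambda x,y:(345-.5+x/14,210-.5+y/14)
pilepos("pics/s7.png",(345,210,55,50),(k(135,272),k(270,210)),(k(300,603),k(480,530)),(k(125,350),k(290,600)),ly,o["position"])
E
```

```text
t 8.1 pos [ 0.563  -0.2263  0.0898] xaxis [ 1.e-03 -6.e-04 -1.e+00] jawyaw 1.326 longyaw -0.2448 F [-0.   0.4 -1.7] M [-0.02  0.01 -0.01] open 60.7 q [-0.57  0.7   1.6   0.    0.84 -1.89]
far top edge (v=31) [[-45.0, 28.2], [-17.9, 28.8]]
near bottom edge (v=-31) [[-44.6, -28.2], [-9.6, -27.5]]
left bottom edge [[-44.9, 30.6], [-45.3, -26.7]]
```

```bash
python3 - <<'E'
from h import *
o,ly=st()
s,d=grab_frame("scene");cv2.imwrite("pics/s8.png",s);np.save("pics/d8.npy",d)
c=calibration("scene");E=c["extrinsics"]
v,u=np.mgrid[0:400,0:640];X=np.stack([(u-c["cx"])/c["fx"]*d,(v-c["cy"])/c["fy"]*d,d],-1)@E[:3,:3].T+E[:3,3]
print(s[160:176:5,280])
for nm,(x,y) in dict(pileorig=(281,166),piletop=(366,240),pile2=(370,230),pile3=(358,232),caddyfloor=(375,260),table=(330,240)).items():
    w=X[y-1:y+2,x-1:x+2].reshape(-1,3);print(nm,w.mean(0).round(4),w.std(0).round(4))
# points on pile top -> frame
m=(s.mean(2)<85);m[:215]=0;m[258:]=0;m[:,:350]=0;m[:,380:]=0
m&=(X[...,2]>.09)&(X[...,2]<.13)
P=X[m];uu=np.array([np.cos(ly),np.sin(ly)]);vv=np.array([-uu[1],uu[0]]);p=o["position"]
a=(P[:,:2]-p[:2])@uu;b=(P[:,:2]-p[:2])@vv
print(len(P),np.percentile(a,[1,5,50]),np.percentile(b,[1,5,50,95,99]),np.percentile(P[:,2],[5,50,95]))
E
```

```text
t 8.1 pos [ 0.563  -0.2263  0.0898] xaxis [ 1.e-03 -6.e-04 -1.e+00] jawyaw 1.326 longyaw -0.2448 F [-0.   0.4 -1.7] M [-0.02  0.01 -0.01] open 60.7 q [-0.57  0.7   1.6   0.    0.84 -1.89]
[[151 183 191]
 [151 184 190]
 [152 185 191]
 [153 186 192]]
pileorig [5.848e-01 1.869e-01 2.000e-04] [0.0032 0.0029 0.0016]
piletop [ 0.5245 -0.2287  0.1101] [0.0024 0.0019 0.0013]
pile2 [ 0.5524 -0.2143  0.1095] [0.0023 0.0025 0.0017]
pile3 [ 0.5269 -0.1996  0.1096] [0.0024 0.0023 0.0013]
caddyfloor [ 0.5494 -0.2452  0.0176] [0.0025 0.0026 0.0017]
table [ 0.5133 -0.117   0.0014] [0.0027 0.0026 0.0011]
597 [-0.0479704  -0.04739159 -0.02406487] [-0.03087399 -0.02990544  0.00026748  0.03144738  0.03363709] [0.09435759 0.10916687 0.11343143]
```

>>> move_arm:
  steps: "55 -0.09 -0.12 0 -0.004; 55 0 0 -0.2 0; 55 0 0 -0.3 0; 55 0 0 -0.2 0; 55 0 0 0 0"

```text
time: 8.65
position: [0.5563, -0.2316, 0.0516]
tcp_rot: [1.237, 1.566, 2.558]
force: [-0.6, 0.4, -2.3]
opening: 0.0608
```

```bash
python3 - <<'E'
from h import *
o,ly=st()
print((np.array([.5584,-.2322])-o["position"][:2])/.05,-.249-ly)
s=grab_frame("scene")[0]
cv2.imwrite("pics/s9.png",s)
f=lambda im,x,y,w,h,k:cv2.resize(im[y:y+h,x:x+w],None,fx=k,fy=k,interpolation=cv2.INTER_CUBIC)
cv2.imwrite("pics/z9.png",f(s,335,220,80,65,9.5))
E
```

```text
t 8.65 pos [ 0.5563 -0.2316  0.0516] xaxis [-0.0044  0.0029 -1.    ] jawyaw 1.3208 longyaw -0.25 F [-0.6  0.4 -2.3] M [ 0.04 -0.02  0.01] open 60.8 q [-0.58  0.76  1.62  0.    0.77 -1.9 ]
[ 0.04295497 -0.01111515] 0.0010046118402217141
```

View pics/z9.png

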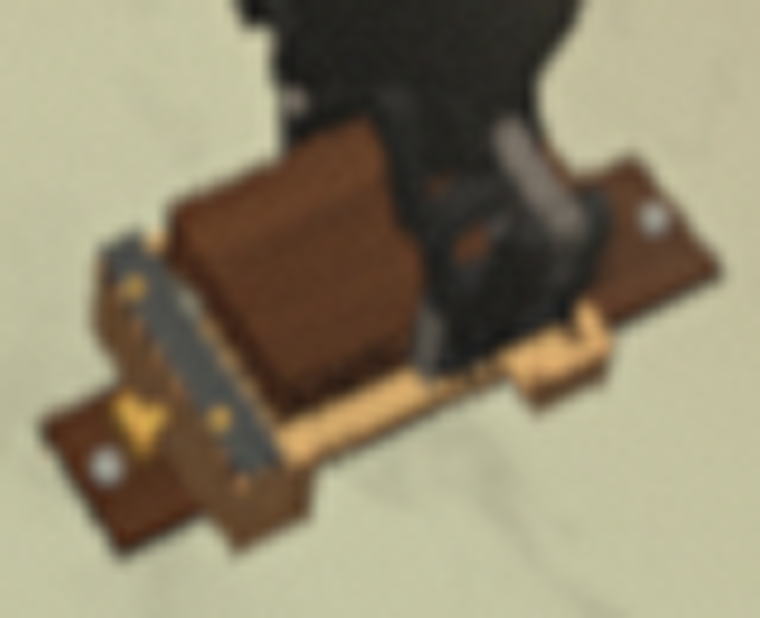

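```bash
python3 - <<'E'
from h import *
o,ly=st();k=lambda x,y:(335-.5+x/9.5,220-.5+y/9.5)
ly=-.249;u=np.array([np.cos(ly),np.sin(ly)]);v=np.array([-u[1],u[0]]);C=np.array([.5511,-.2304])
def q(n,x,y,z):
    P=ray("scene",[k(x,y)],z)[0,:2]-C;print(n,np.round([P@u*1000,P@v*1000],1))
q("tcp",0,0,0) if 0 else None
print("tcp",np.round([(o["position"][:2]-C)@u*1000,(o["position"][:2]-C)@v*1000],1))
q("lip far inner top",142,237,.049);q("lip far outer top",103,250,.049)
q("lip near inner top",283,462,.049);q("lip near outer top",243,475,.049)
q("wall near outer bottom z.008",235,552,.008); q("near corner wall end bottom",312,517,.008)
q("low wall near outer corner",610,345,.028);q("low near bottom",540,410,.008);q("lowwall sideblock inner end top",512,365,.028)
q("rail + near",722,270,.008);q("rail + far",632,155,.008);q("rail - far",38,427,.008);q("rail - near",120,555,.008)
q("pile -x far top",175,210,.0516+.019);q("pile -x near bottom",288,412,.0516-.005);q("pile -x far bottom",170,262,.0516-.005)
E
```

```text
t 8.7 pos [ 0.5569 -0.232   0.0525] xaxis [-0.0028  0.0019 -1.    ] jawyaw 1.3209 longyaw -0.2498 F [-0.3  0.5 -2.3] M [ 0.   -0.02  0.02] open 60.7 q [-0.58  0.76  1.62  0.    0.77 -1.9 ]
tcp [ 6.  -0.1]
lip far inner top [-43.7  37.2]
lip far outer top [-54.8  38.3]
lip near inner top [-45.5 -38.3]
lip near outer top [-56.3 -37. ]
wall near outer bottom z.008 [-54.9 -35.5]
near corner wall end bottom [-31.9 -35.8]
low wall near outer corner [ 56.7 -36.6]
low near bottom [ 38.4 -35.5]
lowwall sideblock inner end top [ 30.5 -30.1]
rail + near [106.8 -20.7]
rail + far [106.4  22.6]
rail - far [-82.3  20.7]
rail - near [-81.7 -22.7]
pile -x far top [-40.2  28.1]
pile -x near bottom [-36.  -25.1]
pile -x far bottom [-40.2  28.4]
```

>>> move_arm:
  steps: "55 0.01 -0.015 -0.05 0; 55 0 0 -0.05 0; 55 0 0 -0.05 0; 55 0 0 -0.05 0; 55 0 0 0 0"

```text
time: 9.2
position: [0.5582, -0.2332, 0.044]
tcp_rot: [1.235, 1.57, 2.556]
force: [0.5, 1.3, -2.0]
opening: 0.0609
```

>>> move_arm:
  steps: "55 0 0 0 0; 55 0 0 0 0; 55 0 0 0 0; 55 0 0 0 0; 55 0 0 0 0"

```text
time: 9.7
position: [0.5583, -0.2332, 0.0442]
tcp_rot: [0.92, 1.571, 2.241]
force: [0.3, 0.3, -2.3]
opening: 0.0608
```

```bash
cat >> h.py <<'E'
def cad():
    o,ly=st();a=-.249;u=np.array([np.cos(a),np.sin(a)]);v=np.array([-u[1],u[0]]);C=np.array([.5511,-.2304])
    p=o["position"];print("caddy frame: along %.1f lat %.1f  z %.1f  yaw err %.3f  Fu %.1f Fv %.1f Fz %.1f"%((p[:2]-C)@u*1000,(p[:2]-C)@v*1000,p[2]*1000,ly-a,o["force"][:2]@u,o["force"][:2]@v,o["force"][2]))
    return o
def zoom(n,x,y,w,h,k,fn):
    s=grab_frame(n)[0];cv2.imwrite(fn,cv2.resize(s[y:y+h,x:x+w],None,fx=k,fy=k,interpolation=cv2.INTER_CUBIC))
E
python3 - <<'E'
from h import *
cad();zoom("scene",335,220,80,65,9.5,"pics/z10.png")
E
```

```text
t 9.7 pos [ 0.5583 -0.2332  0.0442] xaxis [-1.e-04  2.e-04 -1.e+00] jawyaw 1.3209 longyaw -0.2499 F [ 0.3  0.3 -2.3] M [ 0.12  0.02 -0.02] open 60.8 q [-0.58  0.77  1.62  0.    0.76 -1.9 ]
caddy frame: along 7.7 lat -1.0  z 44.2  yaw err -0.001  Fu 0.2 Fv 0.4 Fz -2.3
```

View pics/z10.png

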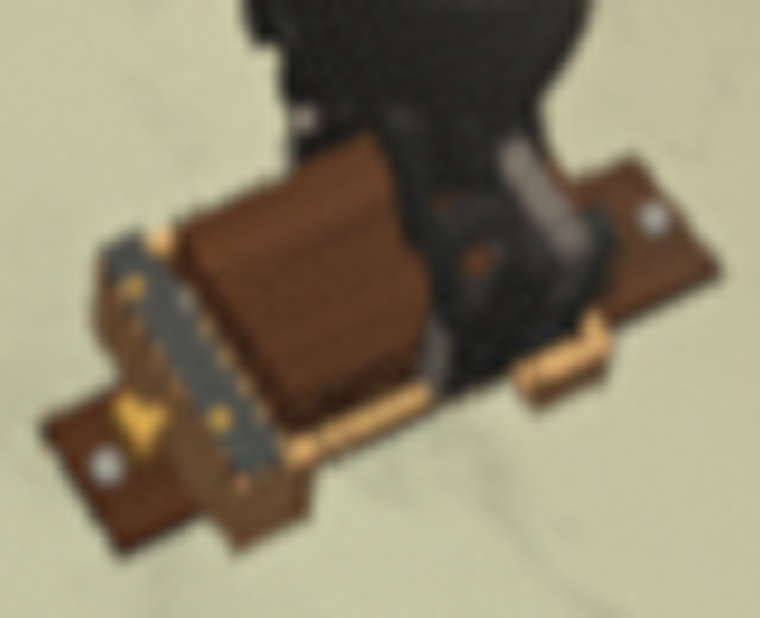

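>>> move_arm:
  steps: "55 0.005 0.02 0 0; 55 0 0 0 0; 55 0 0 0 0; 55 0 0 0 0; 55 0 0 0 0"

```text
time: 10.25
position: [0.5587, -0.2325, 0.0443]
tcp_rot: [-2.078, 1.571, -0.757]
force: [-0.3, 0.3, -1.3]
opening: 0.061
```

>>> move_arm:
  steps: "55 0.005 0.02 0 0; 55 0 0 0 0; 55 0 0 0 0; 55 0 0 0 0; 55 0 0 0 0"

```text
time: 10.75
position: [0.5589, -0.2314, 0.0442]
tcp_rot: [1.351, 1.571, 2.672]
force: [0.6, 0.0, -2.1]
opening: 0.0609
```

```bash
python3 - <<'E'
from h import *
cad()
E
```

```text
t 10.75 pos [ 0.5589 -0.2314  0.0442] xaxis [-1.e-04  0.e+00 -1.e+00] jawyaw 1.321 longyaw -0.2498 F [ 0.6  0.  -2.1] M [-0.02  0.01  0.02] open 60.9 q [-0.58  0.77  1.62 -0.    0.76 -1.9 ]
caddy frame: along 7.8 lat 1.0  z 44.2  yaw err -0.001  Fu 0.5 Fv 0.1 Fz -2.1
```

>>> move_arm:
  steps: "55 0.003 0.012 0 0; 55 0 0 0 0; 55 0 0 0 0; 55 0 0 0 0; 55 0 0 0 0"

```text
time: 11.25
position: [0.559, -0.2308, 0.0442]
tcp_rot: [1.497, 1.571, 2.818]
force: [-0.3, -0.6, -1.7]
opening: 0.0608
```

>>> move_arm:
  steps: "55 0.003 0.012 0 0; 55 0 0 0 0; 55 0 0 0 0; 55 0 0 0 0; 55 0 0 0 0"

```text
time: 11.75
position: [0.5592, -0.2301, 0.0442]
tcp_rot: [1.587, 1.571, 2.908]
force: [-0.2, -0.1, -1.1]
opening: 0.0607
```

```bash
python3 - <<'E'
from h import *
cad()
E
```

```text
t 11.75 pos [ 0.5592 -0.2301  0.0442] xaxis [-1.e-04  0.e+00 -1.e+00] jawyaw 1.321 longyaw -0.2498 F [-0.2 -0.1 -1.1] M [ 0.04 -0.01 -0.01] open 60.7 q [-0.58  0.77  1.62 -0.    0.75 -1.9 ]
caddy frame: along 7.8 lat 2.2  z 44.2  yaw err -0.001  Fu -0.2 Fv -0.2 Fz -1.1
```

>>> move_arm:
  steps: "55 0.004 0.015 0 0; 55 0 0 0 0; 55 0 0 0 0; 55 0 0 0 0; 55 0 0 0 0"

```text
time: 12.25
position: [0.5594, -0.2294, 0.0442]
tcp_rot: [1.609, 1.571, 2.93]
force: [0.9, -0.2, -2.7]
opening: 0.061
```

```bash
python3 - <<'E'
from h import *
cad();zoom("scene",335,220,80,65,9.5,"pics/z11.png")
E
```

```text
t 12.25 pos [ 0.5594 -0.2294  0.0442] xaxis [-0.  0. -1.] jawyaw 1.321 longyaw -0.2498 F [ 0.9 -0.2 -2.7] M [-0.03  0.04  0.04] open 61.0 q [-0.57  0.77  1.62 -0.    0.75 -1.89]
caddy frame: along 7.8 lat 3.0  z 44.2  yaw err -0.001  Fu 0.9 Fv 0.0 Fz -2.7
```

View pics/z11.png

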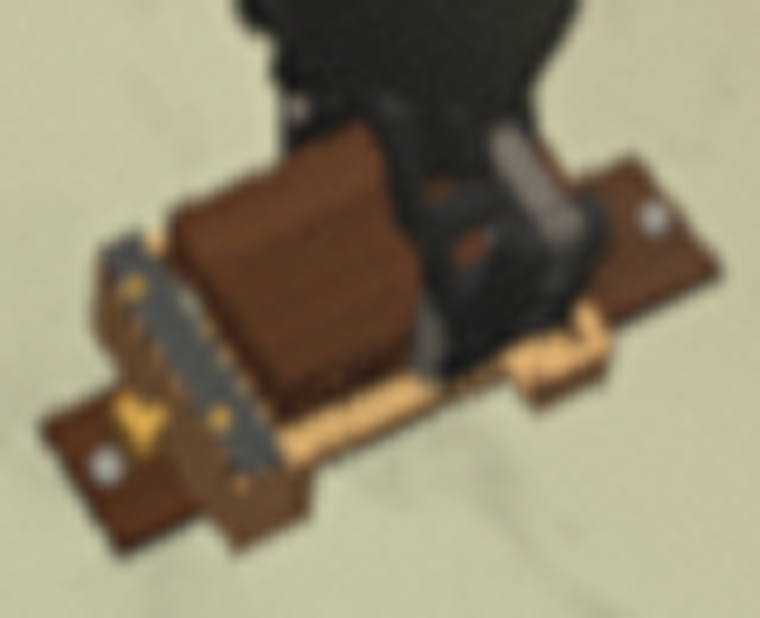

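>>> move_arm:
  steps: "55 -0.01 -0.039 0 0; 55 0 0 -0.05 0; 55 0 0 -0.05 0; 55 0 0 -0.03 0; 55 0 0 0 0"

```text
time: 12.8
position: [0.5586, -0.2312, 0.0373]
tcp_rot: [1.228, 1.57, 2.549]
force: [-0.7, -0.1, -2.8]
opening: 0.0606
```

>>> move_arm:
  steps: "55 0.005 0.0195 0 0; 55 0 0 0 0; 55 0.003 0.01 0 0; 55 0 0 0 0; 55 0 0 0 0"

```text
time: 13.3
position: [0.5593, -0.2299, 0.0378]
tcp_rot: [-1.987, 1.571, -0.666]
force: [0.4, 0.3, -1.4]
opening: 0.0609
```

```bash
python3 - <<'E'
from h import *
cad()
E
```

```text
t 13.3 pos [ 0.5593 -0.2299  0.0378] xaxis [ 1.e-04 -1.e-04 -1.e+00] jawyaw 1.3211 longyaw -0.2497 F [ 0.4  0.3 -1.4] M [-0.02 -0.02  0.04] open 60.9 q [-0.57  0.78  1.62 -0.    0.74 -1.9 ]
caddy frame: along 7.9 lat 2.5  z 37.8  yaw err -0.001  Fu 0.3 Fv 0.4 Fz -1.4
```

>>> move_arm:
  steps: "55 0.003 0.0135 0 0; 55 0 0 0 0; 55 0 0 0 0; 55 0 0 0 0; 55 0 0 0 0"

```text
time: 13.8
position: [0.5595, -0.2293, 0.0378]
tcp_rot: [-2.288, 1.571, -0.967]
force: [0.4, -0.7, -1.8]
opening: 0.0607
```

>>> move_arm:
  steps: "55 0.003 0.0135 0 0; 55 0 0 0 0; 55 0 0 0 0; 55 0 0 0 0; 55 0 0 0 0"

```text
time: 14.3
position: [0.5596, -0.2292, 0.0378]
tcp_rot: [-2.773, 1.57, -1.451]
force: [-1.9, -5.7, -1.7]
opening: 0.0607
```

```bash
python3 - <<'E'
from h import *
cad()
E
```

```text
t 14.3 pos [ 0.5596 -0.2292  0.0378] xaxis [ 1.e-04 -1.e-03 -1.e+00] jawyaw 1.3216 longyaw -0.2492 F [-1.9 -5.7 -1.7] M [-0.81  0.35  0.27] open 60.7 q [-0.57  0.78  1.62 -0.    0.74 -1.89]
caddy frame: along 7.9 lat 3.2  z 37.8  yaw err -0.000  Fu -0.4 Fv -5.9 Fz -1.7
```

>>> move_arm:
  steps: "55 -0.014 -0.054 0 0; 55 0 0 0 0; 55 0 0 -0.04 0; 55 0 0 -0.03 0; 55 0 0 0 0"

```text
time: 14.8
position: [0.5586, -0.2307, 0.0338]
tcp_rot: [0.978, 1.57, 2.299]
force: [0.1, 0.0, -1.8]
opening: 0.0605
```

```bash
python3 - <<'E'
from h import *
cad()
E
```

```text
t 14.8 pos [ 0.5586 -0.2307  0.0338] xaxis [-7.e-04  8.e-04 -1.e+00] jawyaw 1.3209 longyaw -0.2499 F [ 0.1  0.  -1.8] M [-0.01 -0.01 -0.  ] open 60.5 q [-0.58  0.79  1.62  0.    0.74 -1.9 ]
caddy frame: along 7.4 lat 1.5  z 33.8  yaw err -0.001  Fu 0.1 Fv 0.0 Fz -1.8
```

>>> move_arm:
  steps: "55 0 0 -0.01 0; 55 0 0 -0.01 0; 55 0 0 0 0; 55 0 0 0 0; 55 0 0 0 0"

```text
time: 15.3
position: [0.5589, -0.2313, 0.0333]
tcp_rot: [-1.719, 1.571, -0.399]
force: [0.2, 0.5, -1.7]
opening: 0.0614
```

```bash
python3 - <<'E'
from h import *
cad()
E
```

```text
t 15.3 pos [ 0.5589 -0.2313  0.0333] xaxis [ 1.e-04 -0.e+00 -1.e+00] jawyaw 1.3209 longyaw -0.2499 F [ 0.2  0.5 -1.7] M [-0.02 -0.06  0.01] open 61.4 q [-0.58  0.79  1.62  0.    0.73 -1.9 ]
caddy frame: along 7.8 lat 1.1  z 33.3  yaw err -0.001  Fu 0.1 Fv 0.6 Fz -1.7
```

>>> move_arm:
  steps: "55 0 0 -0.01 0; 55 0 0 -0.01 0; 55 0 0 0 0; 55 0 0 0 0; 55 0 0 0 0"

```text
time: 15.8
position: [0.5589, -0.2313, 0.0326]
tcp_rot: [-2.03, 1.571, -0.709]
force: [-1.8, 0.7, 3.1]
opening: 0.0609
```

```bash
python3 - <<'E'
from h import *
cad()
E
```

```text
t 15.8 pos [ 0.5589 -0.2313  0.0326] xaxis [ 2.e-04 -2.e-04 -1.e+00] jawyaw 1.3209 longyaw -0.2499 F [-1.8  0.7  3.1] M [ 0.06  0.07 -0.06] open 60.9 q [-0.58  0.79  1.62 -0.    0.73 -1.9 ]
caddy frame: along 7.8 lat 1.0  z 32.6  yaw err -0.001  Fu -1.9 Fv 0.3 Fz 3.1
```

>>> move_arm:
  steps: "58 0 0 0 0; 59.5 0 0 0 0; 60 0 0 0 0; 60.4 0 0 0 0; 60.7 0 0 0 0"

```text
time: 16.3
position: [0.5589, -0.2313, 0.0325]
tcp_rot: [-2.185, 1.571, -0.864]
force: [-2.3, 0.3, 5.0]
opening: 0.061
```

```bash
python3 - <<'E'
from h import *
cad();zoom("scene",335,220,80,65,9.5,"pics/z12.png")
E
```

```text
t 16.3 pos [ 0.5589 -0.2313  0.0325] xaxis [ 1.e-04 -1.e-04 -1.e+00] jawyaw 1.321 longyaw -0.2498 F [-2.3  0.3  5. ] M [0.03 0.08 0.04] open 61.0 q [-0.58  0.79  1.62 -0.    0.73 -1.9 ]
caddy frame: along 7.8 lat 1.1  z 32.5  yaw err -0.001  Fu -2.3 Fv -0.3 Fz 5.0
```

View pics/z12.png

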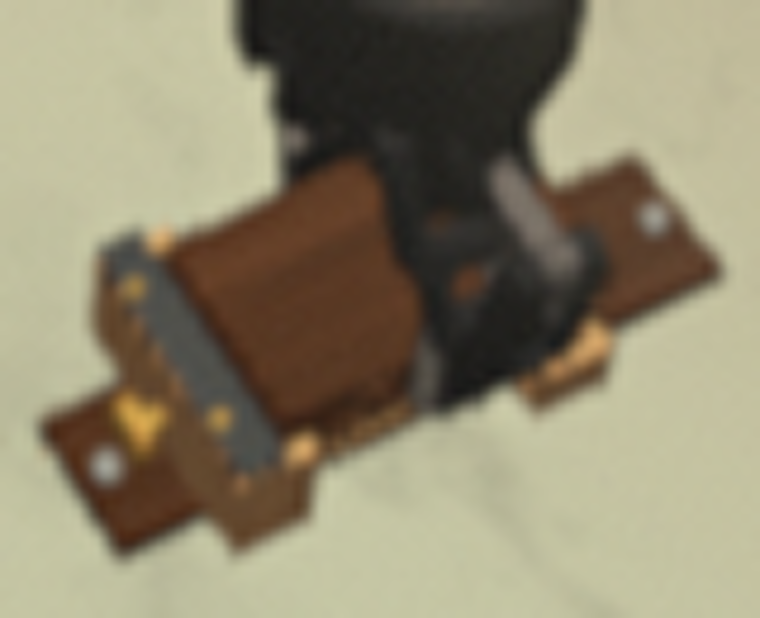

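>>> move_arm:
  steps: "61 0 0 0 0; 61.2 0 0 0 0; 61.4 0 0 0 0; 61.6 0 0 0 0; 61.6 0 0 0 0"

```text
time: 16.85
position: [0.5589, -0.2313, 0.0321]
tcp_rot: [1.888, 1.571, -3.074]
force: [-2.0, -0.4, 3.6]
opening: 0.062
```

```bash
python3 - <<'E'
from h import *
cad();zoom("scene",335,220,80,65,9.5,"pics/z13.png")
E
```

```text
t 16.85 pos [ 0.5589 -0.2313  0.0321] xaxis [-1.e-04 -0.e+00 -1.e+00] jawyaw 1.321 longyaw -0.2498 F [-2.  -0.4  3.6] M [-0.02  0.14 -0.01] open 62.0 q [-0.58  0.79  1.62 -0.    0.73 -1.9 ]
caddy frame: along 7.7 lat 1.1  z 32.1  yaw err -0.001  Fu -1.8 Fv -0.9 Fz 3.6
```

View pics/z13.png

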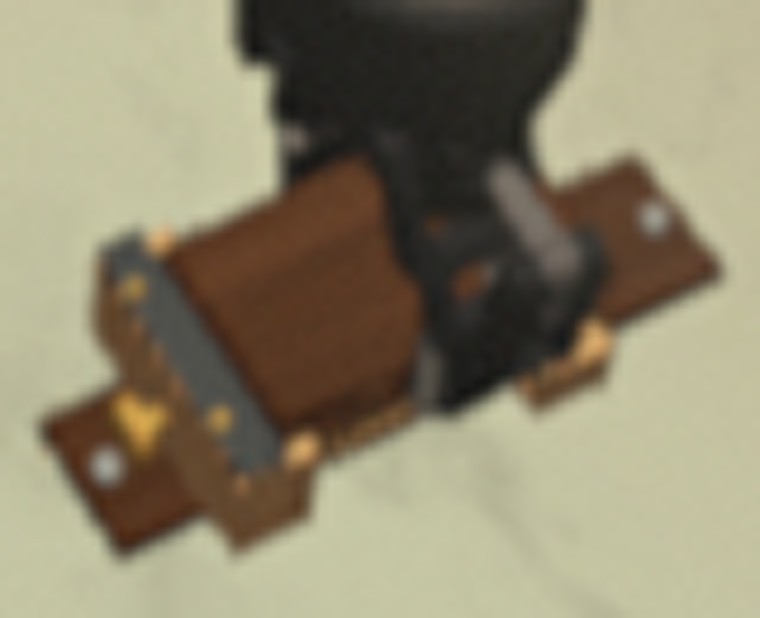

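>>> move_arm:
  steps: "61.8 0 0 0 0; 62 0 0 0 0; 62.2 0 0 0 0; 62.4 0 0 0 0; 62.4 0 0 0 0"

```text
time: 17.4
position: [0.5591, -0.2312, 0.0321]
tcp_rot: [-1.656, 1.571, -0.335]
force: [0.9, 0.0, 0.5]
opening: 0.0624
```

```bash
python3 - <<'E'
from h import *
cad();zoom("scene",335,220,80,65,9.5,"pics/z14.png")
E
```

```text
t 17.4 pos [ 0.5591 -0.2312  0.0321] xaxis [ 2.e-04 -1.e-04 -1.e+00] jawyaw 1.3211 longyaw -0.2497 F [0.9 0.  0.5] M [-0.    0.01 -0.03] open 62.4 q [-0.58  0.79  1.62  0.    0.73 -1.9 ]
caddy frame: along 7.9 lat 1.1  z 32.1  yaw err -0.001  Fu 0.8 Fv 0.3 Fz 0.5
```

View pics/z14.png

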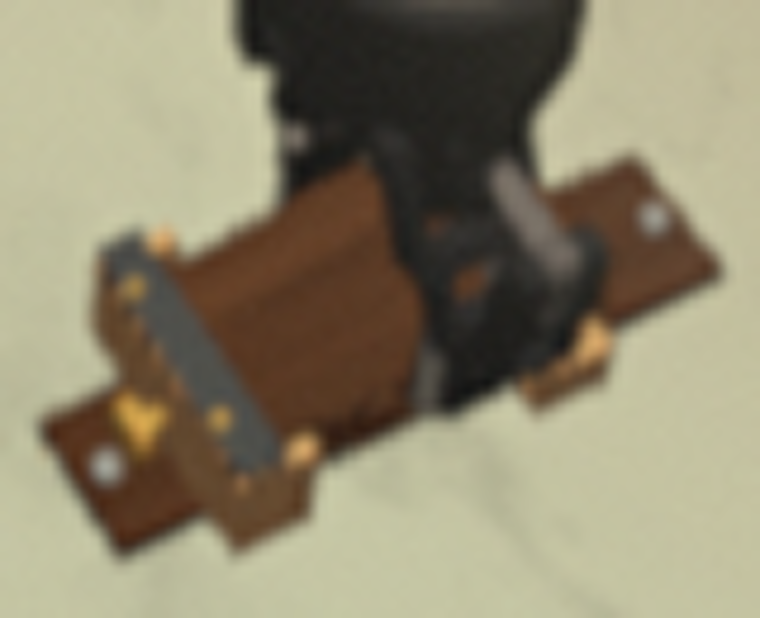

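>>> move_arm:
  steps: "63.5 0 0 0 0; 63.5 0 0 -0.05 0; 63.5 0 0 -0.05 0; 63.5 0 0 -0.02 0; 63.5 0 0 0 0"

```text
time: 17.95
position: [0.5587, -0.2311, 0.0259]
tcp_rot: [1.25, 1.57, 2.571]
force: [0.1, -1.3, 0.4]
opening: 0.0635
```

>>> move_arm:
  steps: "62.5 0 0 0 0; 61.5 0 0 0 0; 60 0 0 0 0; 58 0 0 0 0; 58 0 0 0 0"

```text
time: 18.45
position: [0.5589, -0.2312, 0.0265]
tcp_rot: [-1.939, 1.571, -0.618]
force: [-0.8, 0.8, 2.9]
opening: 0.0608
```

```bash
python3 - <<'E'
from h import *
cad();zoom("scene",335,220,80,65,9.5,"pics/z15.png")
E
```

```text
t 18.45 pos [ 0.5589 -0.2312  0.0265] xaxis [ 1.e-04 -1.e-04 -1.e+00] jawyaw 1.321 longyaw -0.2498 F [-0.8  0.8  2.9] M [ 0.05  0.14 -0.01] open 60.8 q [-0.58  0.8   1.62 -0.    0.72 -1.9 ]
caddy frame: along 7.8 lat 1.1  z 26.5  yaw err -0.001  Fu -1.0 Fv 0.5 Fz 2.9
```

View pics/z15.png

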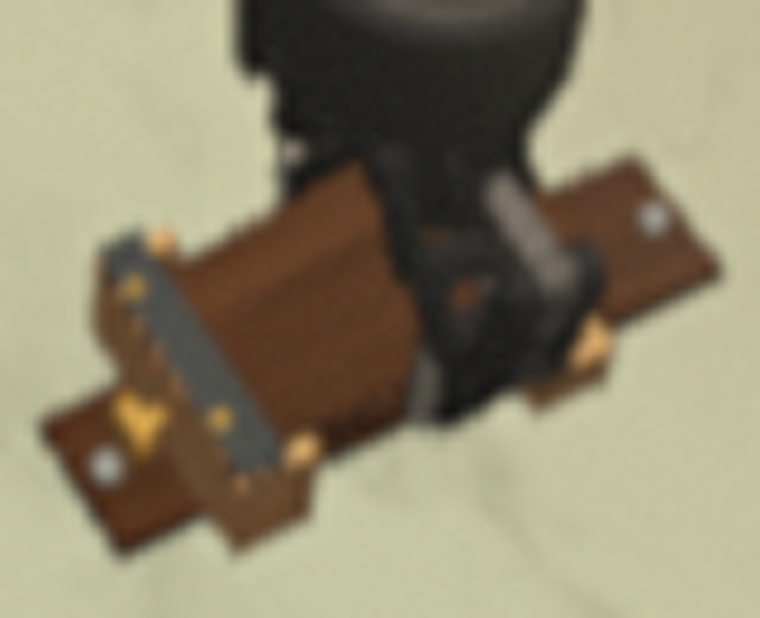

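>>> move_arm:
  steps: "58 -0.02 0.005 0.005 0; 58 -0.03 0.0075 0 0; 58 -0.03 0.0075 0 0; 58 -0.03 0.0075 0 0; 58 -0.02 0.005 0 0"

```text
time: 19.0
position: [0.5524, -0.2297, 0.0264]
tcp_rot: [-2.028, 1.571, -0.707]
force: [1.1, -0.0, 0.2]
opening: 0.061
```

>>> move_arm:
  steps: "58 0 0 0 0; 58 0 0 0 0; 58 0 0 0 0; 58 0 0 0 0; 58 0 0 0 0"

```text
time: 19.5
position: [0.5521, -0.2296, 0.0264]
tcp_rot: [1.521, 1.57, 2.842]
force: [-0.8, -1.3, 0.1]
opening: 0.0608
```

```bash
python3 - <<'E'
from h import *
cad();zoom("scene",335,220,80,65,9.5,"pics/z16.png")
E
```

```text
t 19.5 pos [ 0.5521 -0.2296  0.0264] xaxis [-6.e-04  2.e-04 -1.e+00] jawyaw 1.3212 longyaw -0.2496 F [-0.8 -1.3  0.1] M [-0.08  0.03  0.02] open 60.8 q [-0.58  0.79  1.64 -0.    0.71 -1.9 ]
caddy frame: along 0.8 lat 1.1  z 26.4  yaw err -0.001  Fu -0.5 Fv -1.4 Fz 0.1
```

View pics/z16.png

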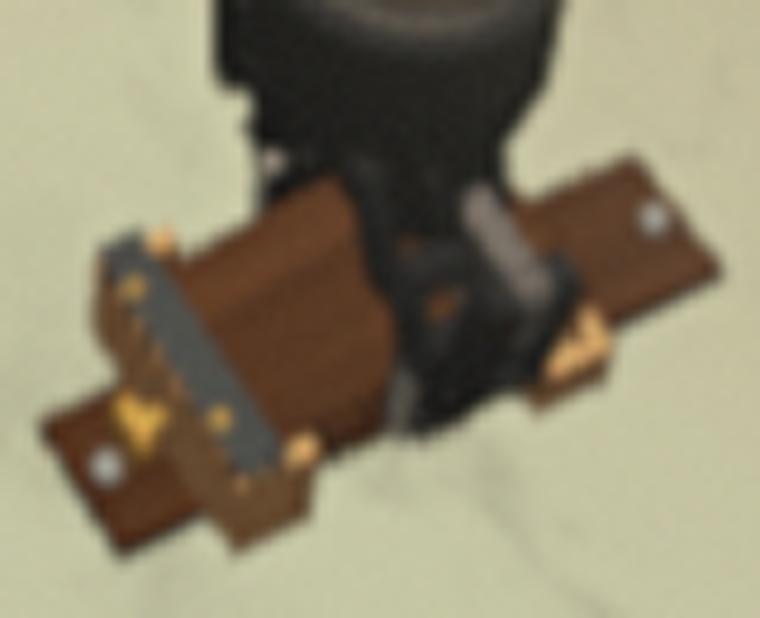

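>>> move_arm:
  steps: "58 -0.02 0.005 0 0; 58 0 0 0 0; 58 -0.01 0.0025 0 0; 58 0 0 0 0; 58 0 0 0 0"

```text
time: 20.05
position: [0.5508, -0.2291, 0.0264]
tcp_rot: [0.91, 1.571, 2.231]
force: [0.6, -1.0, 0.1]
opening: 0.0609
```

```bash
python3 - <<'E'
from h import *
cad()
E
```

```text
t 20.05 pos [ 0.5508 -0.2291  0.0264] xaxis [-1.e-04  2.e-04 -1.e+00] jawyaw 1.3209 longyaw -0.2499 F [ 0.6 -1.   0.1] M [-0.03 -0.09  0.01] open 60.9 q [-0.58  0.79  1.64  0.    0.71 -1.9 ]
caddy frame: along -0.6 lat 1.1  z 26.4  yaw err -0.001  Fu 0.8 Fv -0.9 Fz 0.1
```

>>> move_arm:
  steps: "58 -0.01 0.0025 0 0; 58 0 0 0 0; 58 -0.01 0.0025 0 0; 58 0 0 0 0; 58 0 0 0 0"

```text
time: 20.55
position: [0.5499, -0.2289, 0.0264]
tcp_rot: [1.023, 1.571, 2.344]
force: [1.3, -0.0, -1.2]
opening: 0.0604
```

```bash
python3 - <<'E'
from h import *
cad()
E
```

```text
t 20.55 pos [ 0.5499 -0.2289  0.0264] xaxis [-1.e-04  1.e-04 -1.e+00] jawyaw 1.321 longyaw -0.2498 F [ 1.3 -0.  -1.2] M [-0.01 -0.08  0.06] open 60.4 q [-0.58  0.79  1.65  0.    0.7  -1.9 ]
caddy frame: along -1.6 lat 1.1  z 26.4  yaw err -0.001  Fu 1.3 Fv 0.3 Fz -1.2
```

>>> move_arm:
  steps: "58 -0.01 0.0025 0 0; 58 0 0 0 0; 58 0 0 0 0; 58 0 0 0 0; 58 0 0 0 0"

```text
time: 21.05
position: [0.5498, -0.229, 0.0265]
tcp_rot: [-1.684, 1.57, -0.363]
force: [2.8, 0.9, -1.4]
opening: 0.0613
```

```bash
python3 - <<'E'
from h import *
cad()
E
```

```text
t 21.05 pos [ 0.5498 -0.229   0.0265] xaxis [ 9.e-04 -3.e-04 -1.e+00] jawyaw 1.3208 longyaw -0.2499 F [ 2.8  0.9 -1.4] M [ 0.04 -0.46 -0.07] open 61.3 q [-0.58  0.79  1.65  0.    0.7  -1.9 ]
caddy frame: along -1.6 lat 1.1  z 26.5  yaw err -0.001  Fu 2.5 Fv 1.5 Fz -1.4
```

>>> move_arm:
  steps: "58 0.016 -0.004 0 0; 58 0 0 0 0; 60 0 0 0 0; 60.7 0 0 0 0; 61 0 0 0 0"

```text
time: 21.55
position: [0.5498, -0.229, 0.0263]
tcp_rot: [1.447, 1.57, 2.768]
force: [0.9, -0.2, -0.9]
opening: 0.0608
```

>>> move_arm:
  steps: "61.2 0 0 0 0; 61.4 0 0 0 0; 61.6 0 0 0 0; 61.8 0 0 0 0; 62 0 0 0 0"

```text
time: 22.05
position: [0.5499, -0.2289, 0.0264]
tcp_rot: [1.324, 1.57, 2.645]
force: [0.4, -0.8, 0.2]
opening: 0.0616
```

```bash
python3 - <<'E'
from h import *
cad();zoom("scene",335,220,80,65,9.5,"pics/z17.png")
E
```

```text
t 22.05 pos [ 0.5499 -0.2289  0.0264] xaxis [-7.e-04  4.e-04 -1.e+00] jawyaw 1.321 longyaw -0.2498 F [ 0.4 -0.8  0.2] M [ 0.    0.02 -0.01] open 61.6 q [-0.58  0.79  1.64 -0.    0.71 -1.9 ]
caddy frame: along -1.5 lat 1.1  z 26.4  yaw err -0.001  Fu 0.6 Fv -0.6 Fz 0.2
```

View pics/z17.png

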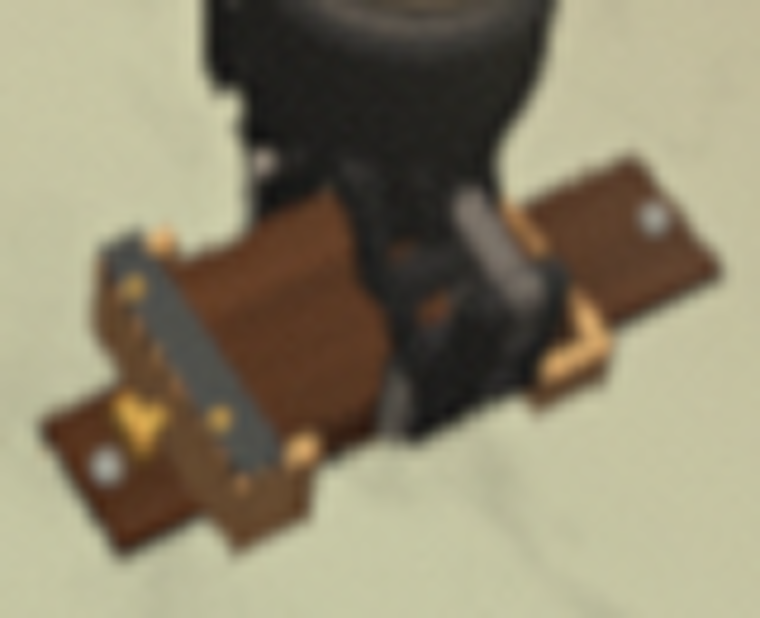

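>>> move_arm:
  steps: "62.2 0 0 0 0; 62.4 0 0 0 0; 62.6 0 0 0 0; 63 0 0 0 0; 63.5 0 0 0 0"

```text
time: 22.6
position: [0.5502, -0.2291, 0.0265]
tcp_rot: [-2.032, 1.571, -0.711]
force: [-0.5, 0.2, 0.9]
opening: 0.0633
```

```bash
python3 - <<'E'
from h import *
cad();zoom("scene",335,220,80,65,9.5,"pics/z18.png")
E
```

```text
t 22.6 pos [ 0.5502 -0.2291  0.0265] xaxis [ 1.e-04 -1.e-04 -1.e+00] jawyaw 1.321 longyaw -0.2498 F [-0.5  0.2  0.9] M [0.04 0.01 0.02] open 63.3 q [-0.58  0.79  1.64 -0.    0.71 -1.9 ]
caddy frame: along -1.2 lat 1.1  z 26.5  yaw err -0.001  Fu -0.6 Fv 0.1 Fz 0.9
```

View pics/z18.png

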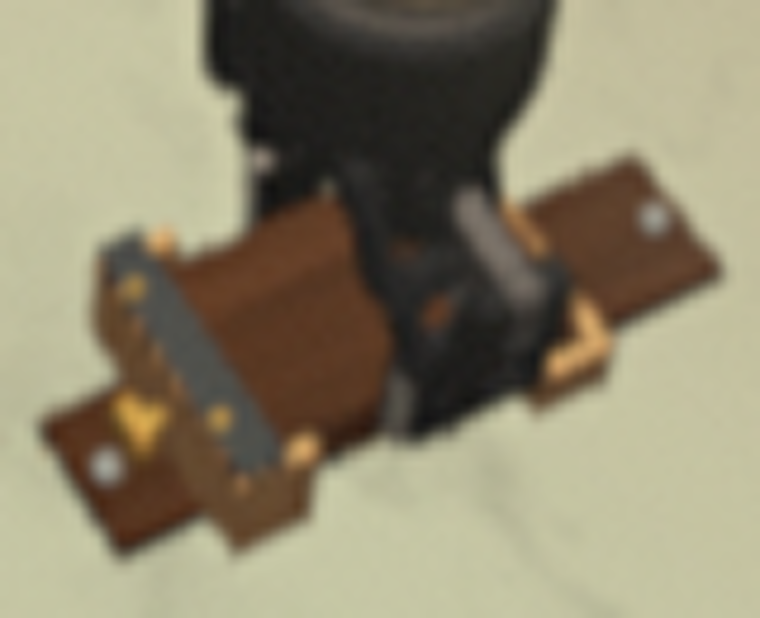

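>>> move_arm:
  steps: "65 0 0 0 0; 67 0 0 0 0; 69 0 0 0 0; 69 0 0 0 0; 69 0 0 0 0"

```text
time: 23.15
position: [0.5502, -0.2291, 0.0264]
tcp_rot: [1.566, 1.571, 2.887]
force: [0.2, 0.6, -0.6]
opening: 0.0692
```

>>> move_arm:
  steps: "69 0 0 0.1 0; 69 0 0 0.2 0; 69 0 0 0.4 0; 69 0 0 0.6 0; 69 0 0 0.8 0"

```text
time: 23.65
position: [0.5491, -0.2285, 0.1318]
tcp_rot: [1.238, 1.568, 2.559]
force: [0.0, -0.3, 0.3]
opening: 0.0688
```

>>> move_arm:
  steps: "69 -0.1 0.6 0.6 0; 69 -0.1 0.9 0.4 0; 69 -0.1 0.9 0.2 0; 69 -0.1 0.9 0 0; 69 0 0.7 0 0"

```text
time: 24.15
position: [0.5291, -0.0267, 0.1931]
tcp_rot: [-1.262, 1.57, 0.06]
force: [-0.1, 0.3, 0.2]
opening: 0.0692
```

```bash
python3 - <<'E'
from h import *
st()
s,d=grab_frame("scene");t,dt=grab_frame("top");cv2.imwrite("pics/s19.png",s);cv2.imwrite("pics/t19.png",t)
f=lambda im,x,y,w,h,k:cv2.resize(im[y:y+h,x:x+w],None,fx=k,fy=k,interpolation=cv2.INTER_CUBIC)
cv2.imwrite("pics/z19.png",np.hstack([f(s,335,220,80,65,6),f(t,350,178,50,65,6)]))
c=calibration("scene");E=c["extrinsics"]
v,u=np.mgrid[0:400,0:640];X=np.stack([(u-c["cx"])/c["fx"]*d,(v-c["cy"])/c["fy"]*d,d],-1)@E[:3,:3].T+E[:3,3]
a=-.249;U=np.array([np.cos(a),np.sin(a)]);V=np.array([-U[1],U[0]]);C=np.array([.5511,-.2304])
m=(s.mean(2)<90);m[:215]=0;m[300:]=0;m[:,:330]=0;m[:,420:]=0
P=X[m];al=(P[:,:2]-C)@U*1000;la=(P[:,:2]-C)@V*1000
for l in range(-50,65,10):
    k=(abs(al-l)<5)&(abs(la)<22);print(l,k.sum(),np.round(np.median(P[k,2])*1000,1) if k.sum() else None)
E
```

```text
t 24.15 pos [ 0.5291 -0.0267  0.1931] xaxis [ 1.1e-03  1.0e-04 -1.0e+00] jawyaw 1.3216 longyaw -0.2492 F [-0.1  0.3  0.2] M [-0.    0.02 -0.01] open 69.2 q [-0.26  0.46  1.72  0.    0.96 -1.58]
-50 62 49.6
-40 41 41.6
-30 61 40.9
-20 61 40.8
-10 62 40.4
0 60 40.3
10 60 40.9
20 60 40.5
30 63 41.3
40 56 41.0
50 23 40.0
60 5 27.7
```

View pics/z19.png

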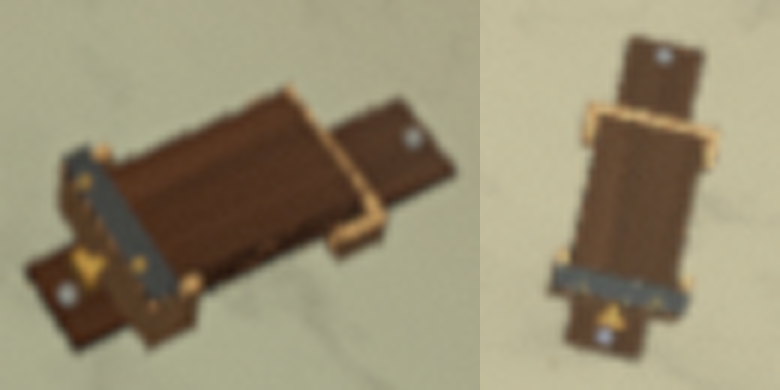

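```bash
python3 - <<'E'
from h import *
a=cv2.imread("pics/scene0.png");b=cv2.imread("pics/s19.png");D=cv2.absdiff(a,b).max(2)
for n,(x,y,w,h) in dict(mug=(465,235,48,50),mug_b=(335,130,38,45),timer=(230,112,30,30),bowl=(405,285,65,60)).items():print(n,D[y:y+h,x:x+w].max(),(D[y:y+h,x:x+w]>30).sum())
st();job_done()
E
```

```text
mug 8 0
mug_b 7 0
timer 8 0
bowl 9 0
t 24.25 pos [ 0.529  -0.0248  0.1926] xaxis [-1.0e-04  1.2e-03 -1.0e+00] jawyaw 1.3261 longyaw -0.2447 F [ 0.  -0.7  0.9] M [0.1  0.08 0.02] open 68.9 q [-0.26  0.46  1.72  0.    0.96 -1.59]
the job is handed in; nothing more can be done
```

The three coasters are in the caddy, and the job was handed in at 24.3 s of the 58 s allowed.

**What I did**
- I gripped the pile across its long sides. The first grip was too high to hold the bottom coaster, so I opened, went lower and gripped again before lifting all three together.
- I found the caddy about 11 mm toward the lipped end along its rail. I then felt for one lipped-end side wall (about 6 N) and centred the pile from that contact; the opposite wall I did not touch.
- I rested the pile's low-end side on the low end wall and eased the grip, so the other end tipped to the floor. I gripped it again, slid it under the lip until it just touched the end wall (about 2.5 N), backed off and let the raised end down.

**Last checks**
- **Flatness:** the depth image puts the pile's top at 40–42 mm along its visible length (40 mm expected).
- **Position:** both camera views show a squared pile under the lip and inside the low end wall.
- **Bystanders:** the picture is unchanged from the start around the mugs, the timer and the bowl.
- **Clearance:** the gripper was well away from everything, with about zero force on it.

**Disagreements and limits**
- The two cameras disagreed by about 2 mm on the caddy's sideways position, and the wall I felt put it about 1 mm off my camera estimate.
- The pile's edges measured about 2.5 mm short in the pictures, probably from blur.
- The release let each end of the pile drop up to about 12 mm through the loosened fingers. I did not measure that impact.

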